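Empty the catch drawer and sort the heatsinks by length

ROBOT

A 7-joint arm with a two-finger parallel gripper is mounted at the origin on the work surface. World frame = base frame: x ahead of the robot, y to its left, z up, the work surface at z = 0. Lengths are in m, angles in degrees, forces in N, time in s.
With the tool pointing down it reaches from about 0.425 to 0.95 m from the base axis. Payload 4.7 kg.
Tool frame: the origin (TCP) lies midway between the tips of the shut fingers; the grasp point (between the pads) lies 19 mm behind it; z points along the fingers, y is the line along which they close (so a half turn about z gives the same grasp; the last joint's range is limited). The gripper opens to 87 mm and grips with 3 to 60 N. Pads are 19 mm wide; open, the fingers measure 117 mm over their backs; the gripper's body (75 mm by 190 mm) begins 51 mm behind the grasp point.
Start: joints at [-65.942, 26.849, -2.785, 87.806, 1.381, 65.374, -4.715], TCP at [0.293, 0.608, 0.223] pointing down, gripper open.
Joint ranges: [-148.3, 148.3], [-19.14, 114.17], [-79.39, 73.82], [5.75, 140.21], [-59.74, 239.74], [12.07, 113.84], [-152.46, 152.46]. Speed limits (degrees/s): [147.25, 147.25, 180, 180, 180, 180, 180].

INTERFACE

Orientations are given as [roll, pitch, yaw] about the fixed x, y, z axes, in that order (R = Rz(yaw) Ry(pitch) Rx(roll)).
In Python, from bench import bot gives the robot as it stands.
- The arm moves only by the tool step_arm, never from a script. Its argument "commands" is a list of rows, each an object with "translation": the shift along the tool's x, y, z in units of 30 mm (1.0 is 30 mm), a list of three; "spin": the turn about the tool's z in units of 10 degrees (1.0 is 10 degrees). In form: [{"translation": [dx, dy, dz], "spin": spin}, ...]. A call has 1 to 10 rows; each row shifts and turns the commanded pose from where the row before left it, along the tool's axes as they then stand; what a row does not reach is not made up. A row lasts 1/8 s, in which the tool goes at most 62.5 mm and 10.7 degrees, less where a joint would pass 70% of its speed; a pose out of reach is approached as far as the arm can. A call is refused whole if a number of a shift passes 1 or a number of a turn 1, either way. A call with a gripper value outside its range is refused whole. "grip" is the finger opening in mm, from 0 to 87, set as the call begins (left out, the last holds). The fingers move at their own pace and stop on an object; "force" is the grip in N (left out, the last holds). Time passes only in rows, so rows that do not move let the fingers close. It gives the time, the measured TCP pose, the force, the opening and the grip force at its end, in the units of the state.
- bot.state(): the state, without advancing time (a new reading comes with each control period).
- bot.camera(name): name is "scene" or "side" or "wrist"; returns the picture (400x640x3 uint8, blue, green, red); there is no depth.
- bot.camera_params(name): a dict with "K" (3x3 intrinsics, pixels), "R" (3x3) and "t" (3): a world point X has camera coordinates R X + t. Camera axes: x right, y down, z forward; pixel columns grow to the right and rows downward; lengths in m; the calibration is good to about 2 mm. A picture is of the moment at which its call begins: read the wrist's pose just before it. camera_params takes no time and is no camera call; for the wrist camera it gives the pose at the moment of the call.
- bot.job_done(): hands the job in; it is judged then, once.
The state is a dict: "time": time; "joints": joint angles; "qvel": joint speeds; "tau": joint torques, N m; "eef_pos": TCP position; "ee_rot": TCP orientation; "force": force on the tool from outside, world axes, zero at the start; "torque": the same for the moment, N m; "gripper_width": finger opening in m; "grip_force": force on a finger pad.
Only numpy, scipy, OpenCV 4.12 (cv2) and the standard library are available. Lean on these libraries where they do the work, as an engineer would, in place of code of your own. Each camera call takes 0.05 s, during which the arm holds its last target. There are 200 camera calls.

TASK

The heatsink machine has stopped because its catch drawer is due for emptying: pull the drawer all the way out and sort every heatsink in it into the tote, each lying flat and square across the row tray of its own length, as the sample in each row shows; leave the samples in their rows. When the drawer is empty push it fully home, and then press the green start button all the way down to set the machine going again; never press it while the drawer is open. Leave the other things on the bench alone.

Things in the scene. Friction and masses are not known exactly. Their poses are not given: they have to be found in the camera images.
- machine_front (a point): Machine that screws transistors to heatsinks: middle of the top front edge of its low discharge box, 46 mm above the bench; x points level into the machine, z up. The box is 334 mm wide, its clear guard 46 mm high; a blue control strip 68 mm high lies across it from 110 mm behind this edge; the tall cabinet begins 220 mm behind it. Place and heading vary.
- drawer (a joint): catch drawer under the machine's clear guard: metres pulled out, 0 fully home, 0.18 fully out (end stop). It slides level straight out of the front (against machine_front's x axis) with about 1.5 N of friction and stays where it is left. It may start a few mm open. When it is out, heatsinks can be taken from it from above.
- drawer_handle (a point): middle of the drawer's black bow handle, a level bar 10 mm thick and 100 mm long along the front (along this point's y axis), 50 mm above the bench, its axis 48 mm in front of the drawer's 22 mm high blue front panel; it moves with the drawer. It can be pinched from above, one finger on either side of the bar.
- drawer_floor (a point): middle of the drawer's inside floor, 9 mm above the bench; inside it measures 174 mm along this point's x axis (the sliding direction) and 290 mm along its y axis; its low rim rises 11 mm above the floor (13 mm at the front)
- start (a joint): the machine's green start button: metres pressed, 0 up, 0.006 fully down, which takes 5 N; it springs back
- start_top (a point): top of the green start button's 30 mm wide cap, on the blue control strip behind the clear guard; it is pressed straight down
- row_short: pink row tray for the short heatsinks, 28 mm long: a channel, inside 40 mm wide and 232 mm long, floor 3 mm thick, walls 14 mm above the floor. Origin under its centre; x along the row, y across it, z up. A sample heatsink of that length lies across it near its +x end. The three rows stand fixed side by side in a dark tote (walls 26 mm high); which place is whose varies.
- row_mid: pink row tray for the mid heatsinks, 40 mm long: a channel, inside 52 mm wide and 232 mm long, floor 3 mm thick, walls 14 mm above the floor. Origin under its centre; x along the row, y across it, z up. A sample heatsink of that length lies across it near its +x end. The three rows stand fixed side by side in a dark tote (walls 26 mm high); which place is whose varies.
- row_long: pink row tray for the long heatsinks, 52 mm long: a channel, inside 64 mm wide and 232 mm long, floor 3 mm thick, walls 14 mm above the floor. Origin under its centre; x along the row, y across it, z up. A sample heatsink of that length lies across it near its +x end. The three rows stand fixed side by side in a dark tote (walls 26 mm high); which place is whose varies.
- short_1_c (a point): centre of a loose short heatsink: black aluminium bar with fins, 28 mm long (its x axis), 24 mm wide (y), 22 mm high (z), about 30 g, with a black transistor in its channel. It looks like the others but for its length. It starts lying flat anywhere in the catch drawer, roughly along the sliding direction; None when it is absent in this run.
- short_2_c (a point): centre of a loose short heatsink: black aluminium bar with fins, 28 mm long (its x axis), 24 mm wide (y), 22 mm high (z), about 30 g, with a black transistor in its channel. It looks like the others but for its length. It starts lying flat anywhere in the catch drawer, roughly along the sliding direction; None when it is absent in this run.
- short_3_c (a point): centre of a loose short heatsink: black aluminium bar with fins, 28 mm long (its x axis), 24 mm wide (y), 22 mm high (z), about 30 g, with a black transistor in its channel. It looks like the others but for its length. It starts lying flat anywhere in the catch drawer, roughly along the sliding direction; None when it is absent in this run.
- mid_1_c (a point): centre of a loose mid heatsink: black aluminium bar with fins, 40 mm long (its x axis), 24 mm wide (y), 22 mm high (z), about 36 g, with a black transistor in its channel. It looks like the others but for its length. It starts lying flat anywhere in the catch drawer, roughly along the sliding direction; None when it is absent in this run.
- mid_2_c (a point): centre of a loose mid heatsink: black aluminium bar with fins, 40 mm long (its x axis), 24 mm wide (y), 22 mm high (z), about 36 g, with a black transistor in its channel. It looks like the others but for its length. It starts lying flat anywhere in the catch drawer, roughly along the sliding direction; None when it is absent in this run.
- mid_3_c (a point): centre of a loose mid heatsink: black aluminium bar with fins, 40 mm long (its x axis), 24 mm wide (y), 22 mm high (z), about 36 g, with a black transistor in its channel. It looks like the others but for its length. It starts lying flat anywhere in the catch drawer, roughly along the sliding direction; None when it is absent in this run.
- long_1_c (a point): centre of a loose long heatsink: black aluminium bar with fins, 52 mm long (its x axis), 24 mm wide (y), 22 mm high (z), about 42 g, with a black transistor in its channel. It looks like the others but for its length. It starts lying flat anywhere in the catch drawer, roughly along the sliding direction; None when it is absent in this run.
- long_2_c (a point): centre of a loose long heatsink: black aluminium bar with fins, 52 mm long (its x axis), 24 mm wide (y), 22 mm high (z), about 42 g, with a black transistor in its channel. It looks like the others but for its length. It starts lying flat anywhere in the catch drawer, roughly along the sliding direction; None when it is absent in this run.
- sample_short_c (a point): centre of the sample heatsink (28 x 24 x 22 mm, like the others) already lying across the short row near its +x end; it stays in that row
- sample_mid_c (a point): centre of the sample heatsink (40 x 24 x 22 mm, like the others) already lying across the mid row near its +x end; it stays in that row
- sample_long_c (a point): centre of the sample heatsink (52 x 24 x 22 mm, like the others) already lying across the long row near its +x end; it stays in that row
- tape: orange tape roll lying flat, 76 mm across, 24 mm high, origin under its centre; leave alone
- flux: amber flux bottle, 44 mm across, 85 mm high, origin under its centre; leave alone
- driver: red-handled screwdriver 170 mm long lying on the bench; leave alone
- pot: white plastic pot, 60 mm across, 60 mm high, origin under its centre; leave alone

How it is judged:
By the outcome, as a careful person would: the job done as asked, in the order asked, and still so for the second after the job is handed in, with the robot touching nothing.
Of short_1, short_2, short_3, mid_1, mid_2, mid_3, long_1, long_2 only 5 to 7 are there at a start; the rules pass over those that are not, and their reading is None.
At some moment in a run one of short_1, short_2, short_3, mid_1, mid_2, mid_3, long_1, long_2 may be knocked a few centimetres aside while the robot is not near it.
Once in a run the grip may slacken for a moment while it holds something.
It also fails if it takes over 210 s, if anything falls off the work surface, if the arm or the gripper's body presses on something with over 40 N, if the wrist force passes 120 N, or if a joint passes its speed limit or range.

## Working session

There is one attempt and no reset: what is moved stays moved. The work goes in short steps, Python scripts to look and compute and a tool call to move; the robot and the scene stay as the last step left them, time stands still between calls to the robot, and variables do not carry over. Pictures are saved under pics/ and viewed, at most 14 in all, crops included, and the job is handed in when it is done.

Besides the shell and the picture viewer there is one more tool, called after ">>>" by a JSON object that holds its "method" and its "body", one argument or row to a line. step_arm: Moves the arm, as the interface text tells. Its arguments: {"type":"object","properties":{"commands":{"type":"array","items":{"type":"object","properties":{"translation":{"type":"array","items":{"type":"number"}},"spin":{"type":"number"}}}},"grip":{"type":"number"},"force":{"type":"number"}},"required":["commands"]}

```bash
mkdir -p pics; ls; python3 - <<'E'
from bench import bot
import cv2,numpy as np
print(bot.state())
for n in("scene","side","wrist"):
    p=bot.camera_params(n); im=bot.camera(n); cv2.imwrite(f"pics/{n}0.png",im)
    print(n,np.round(p["K"],1).tolist(),np.round(p["R"],3).tolist(),np.round(p["t"],3).tolist(), np.round(-p["R"].T@p["t"],3))
E
```

```text
pics
{'time': 0.0, 'joints': array([-65.94181064,  26.89858926,  -2.78367106,  87.87303821,
         1.37893963,  65.37199527,  -4.71542081]), 'qvel': array([ 0.1117773 , -0.03892086,  0.05735698, -0.07817641,  0.00296254,
        0.01702959, -0.00503891]), 'tau': array([-3.91668382e-04, -5.07960749e+01, -8.12220108e-02, -2.36160117e+01,
       -6.14908431e-02,  3.74403549e-02,  1.58538692e-04]), 'eef_pos': array([0.29260427, 0.60763912, 0.22148933]), 'ee_rot': array([-1.79889865e+02,  2.46222924e-03,  1.54286437e+02]), 'force': array([-0.21357684,  0.89645487, -0.51652753]), 'torque': array([ 0.00622912,  0.00977247, -0.0014601 ]), 'grip_force': 0.0, 'gripper_width': 0.08721591447927024}
scene [[440.1, 0.0, 318.6], [0.0, 440.1, 199.9], [0.0, 0.0, 1.0]] [[0.596, 0.803, -0.022], [0.524, -0.409, -0.747], [-0.609, 0.434, -0.664]] [-0.363, -0.241, 1.902] [ 1.5   -0.632  1.075]
side [[387.0, 0.0, 321.6], [0.0, 387.0, 198.3], [0.0, 0.0, 1.0]] [[0.779, -0.627, -0.016], [-0.42, -0.502, -0.756], [0.466, 0.595, -0.655]] [-0.454, 0.321, 0.803] [ 0.115 -0.601  0.761]
wrist [[282.9, 0.0, 319.9], [0.0, 282.9, 204.4], [0.0, 0.0, 1.0]] [[0.435, 0.901, -0.002], [0.874, -0.421, 0.244], [0.219, -0.108, -0.97]] [-0.674, -0.03, 0.388] [0.234 0.636 0.383]
```

View pics/scene0.png

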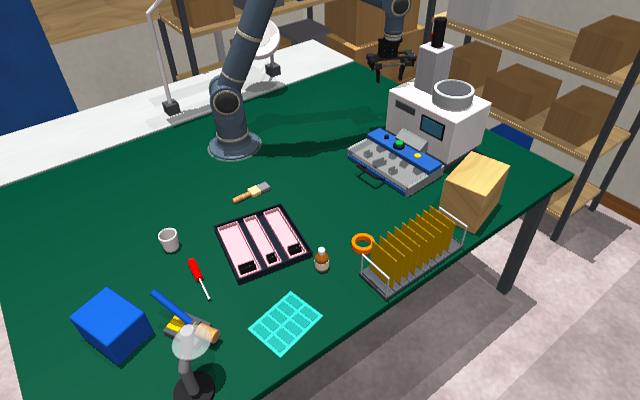

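View pics/side0.png

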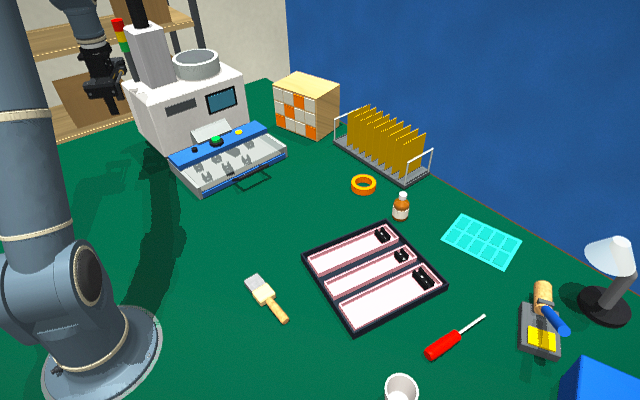

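The machine is at about (225,160) in the side image with its handle at (252,182). The tote is at about (375,275), with samples at (383,235), (401,256) and (423,278). I'll enlarge both areas.

```bash
cat > h.py <<'E'
import numpy as np,cv2
from bench import bot
def ray(n,u,v,z,P=None):
    P=P or bot.camera_params(n); d=P["R"].T@np.linalg.inv(P["K"])@[u,v,1]; c=-P["R"].T@P["t"]
    return (c+d*(z-c[2])/d[2])
def proj(n,X,P=None):
    P=P or bot.camera_params(n); q=P["K"]@(P["R"]@np.array(X)+P["t"]); return q[:2]/q[2]
E
python3 - <<'E'
import cv2,numpy as np
s=cv2.imread("pics/side0.png")
a=cv2.resize(s[105:205,155:300],(800,552),interpolation=cv2.INTER_CUBIC)
cv2.imwrite("pics/a.png",a)
b=cv2.resize(s[215:340,295:460],(792,600),interpolation=cv2.INTER_CUBIC)
cv2.imwrite("pics/b.png",b)
E
```

```text
(no output)
```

View pics/a.png

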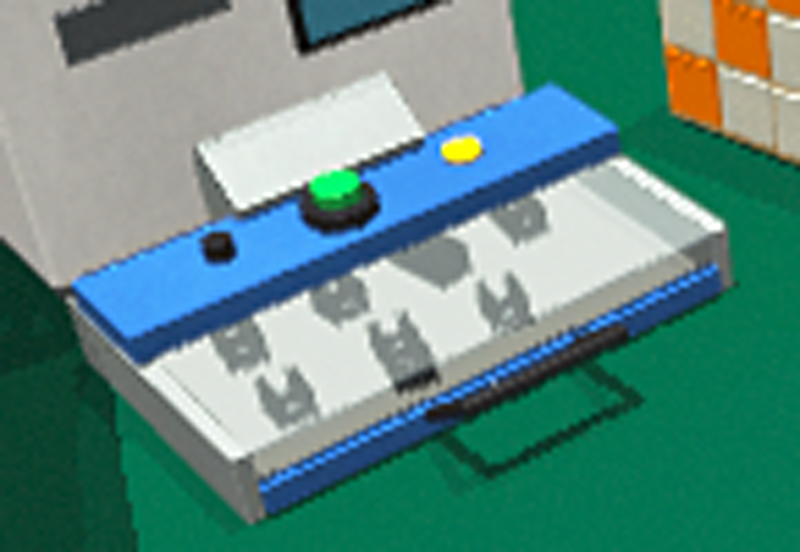

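View pics/b.png

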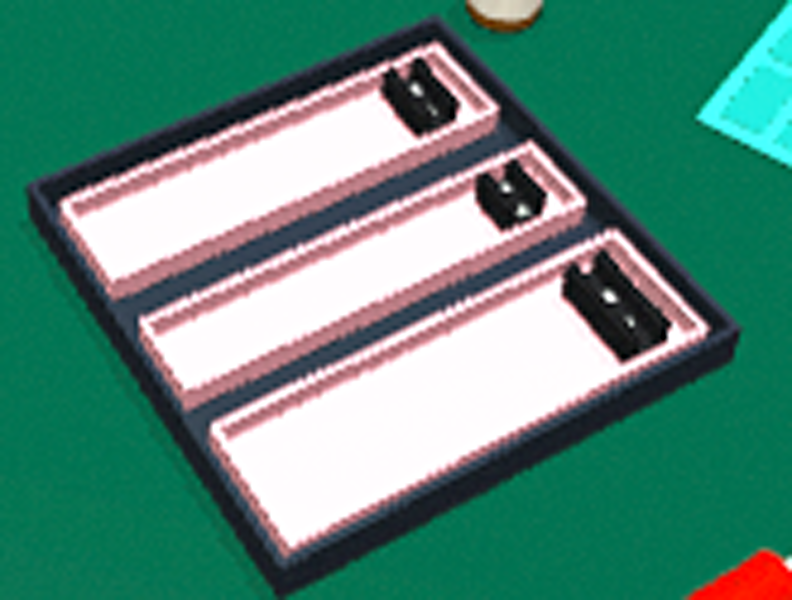

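Front to back in picture b, the rows are mid (top), short (centre) and long (bottom), with samples at their right ends. The handle runs from (430,410) to (625,335) in picture a. The button is at (335,187), and six or seven heatsinks are visible.

```bash
python3 - <<'E'
from h import *
A=lambda u,v,z: ray("side",155+u*145/800,105+v*100/552,z)
B=lambda u,v,z: ray("side",295+u/4.8,215+v/4.8,z)
l,r=A(430,412,.05),A(627,338,.05); print("handle",l,r,(l+r)/2,np.linalg.norm(r-l))
l,r=A(245,457,.046),A(727,230,.046); print("box",l,r,(l+r)/2,np.linalg.norm(r-l)); d=r-l; print("yaw of y-ish",np.degrees(np.arctan2(d[1],d[0])))
print("btn",A(335,185,.075))
for n,c in dict(mid=[(60,207),(440,42),(497,105),(115,290)],short=[(140,322),(530,142),(585,205),(187,400)],long=[(210,432),(615,230),(708,327),(287,555)]).items():
    p=np.array([B(*q,.02) for q in c]); print(n,p[:,:2].round(3).tolist(),p.mean(0).round(3),np.linalg.norm(p[1]-p[0]),np.linalg.norm(p[2]-p[1]), [np.degrees(np.arctan2(*(p[i]-p[j])[1::-1])).round(1) for i,j in((1,0),(2,3))])
E
```

```text
handle [0.47116411 0.28161523 0.05      ] [0.59024513 0.26978876 0.05      ] [0.53070462 0.27570199 0.05      ] 0.1196668428366353
box [0.37814084 0.31582172 0.046     ] [0.70005028 0.32890958 0.046     ] [0.53909556 0.32236565 0.046     ] 0.32217538452196587
yaw of y-ish 2.3281899405880235
btn [0.52371497 0.48440258 0.075     ]
mid [[0.473, -0.082], [0.712, -0.123], [0.7, -0.176], [0.462, -0.142]] [ 0.587 -0.131  0.02 ] 0.24193379689976047 0.05494532592605862 [np.float64(-9.7), np.float64(-8.3)]
short [[0.459, -0.165], [0.694, -0.206], [0.682, -0.253], [0.448, -0.213]] [ 0.571 -0.209  0.02 ] 0.23798269937746014 0.04866391490219835 [np.float64(-10.0), np.float64(-9.7)]
long [[0.445, -0.233], [0.681, -0.274], [0.669, -0.342], [0.43, -0.302]] [ 0.556 -0.288  0.02 ] 0.23998965445999254 0.06883681816206676 [np.float64(-9.8), np.float64(-9.5)]
```

>>> {"method": "step_arm", "body": {
  "commands": [
    {"translation": [-0.41,-0.86,0]},
    {"translation": [-0.41,-0.86,0]},
    {"translation": [-0.41,-0.86,0]},
    {"translation": [-0.41,-0.86,0]},
    {"translation": [-0.41,-0.86,0]},
    {"translation": [-0.41,-0.86,0]},
    {"translation": [-0.41,-0.86,0]},
    {"translation": [0,0,0],"spin": -0.93},
    {"translation": [0,0,0],"spin": -0.93},
    {"translation": [0,0,0],"spin": -0.93}
  ],
  "grip": 50
}}

```text
validation failed for argument at $.co...
```

>>> {"method": "step_arm", "body": {
  "commands": [
    {"translation": [-0.97,-0.58,0]},
    {"translation": [-0.97,-0.58,0]},
    {"translation": [-0.97,-0.58,0]},
    {"translation": [-0.97,-0.58,0]},
    {"translation": [-0.97,-0.58,0]},
    {"translation": [-0.97,-0.58,0]},
    {"translation": [-0.97,-0.58,0]},
    {"translation": [-0.97,-0.58,0]},
    {"translation": [0,0,0]},
    {"translation": [0,0,0]}
  ]
}}

```text
validation failed for argument at $.co...
```

```bash
cat >> h.py <<'E'
import json,pickle
def snap(n,f):
    P=bot.camera_params(n); im=bot.camera(n); cv2.imwrite(f"pics/{f}.png",im); pickle.dump(P,open(f"pics/{f}.pkl","wb")); return im,P
def load(f): return cv2.imread(f"pics/{f}.png"),pickle.load(open(f"pics/{f}.pkl","rb"))
E
python3 - <<'E'
from h import *
s=bot.state(); print(s["time"],s["eef_pos"],s["ee_rot"],s["joints"].round(0))
snap("wrist","w1")
E
```

```text
0.15 [0.29265998 0.60775555 0.22172922] [-1.79913278e+02  1.93079463e-03  1.54285534e+02] [-66.  27.  -3.  88.   1.  65.  -5.]
```

View pics/w1.png

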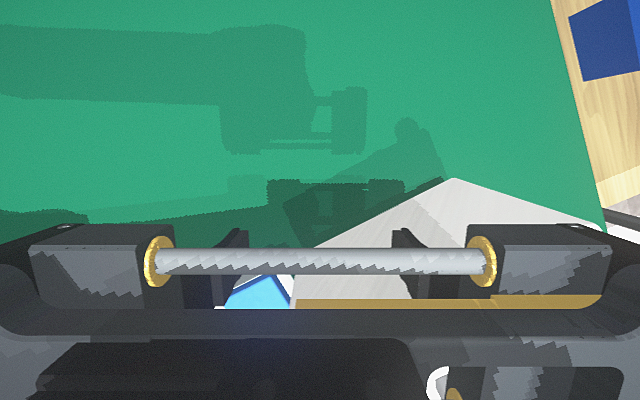

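The wrist camera sees the area on the tool's +x side, with the fingers at rows 230–240. The refused calls probably need a spin in every row.

>>> {"method": "step_arm", "body": {
  "commands": [
    {"translation": [-0.41,-0.86,0],"spin": 0},
    {"translation": [-0.41,-0.86,0],"spin": 0},
    {"translation": [-0.41,-0.86,0],"spin": 0},
    {"translation": [-0.41,-0.86,0],"spin": 0},
    {"translation": [-0.41,-0.86,0],"spin": 0},
    {"translation": [-0.41,-0.86,0],"spin": 0},
    {"translation": [-0.41,-0.86,0],"spin": 0},
    {"translation": [0,0,0],"spin": -0.93},
    {"translation": [0,0,0],"spin": -0.93},
    {"translation": [0,0,0],"spin": -0.93}
  ],
  "grip": 50
}}

```text
time: 1.45
eef_pos: [0.292, 0.4079, 0.2226]
ee_rot: [180.0, -0.0, -177.5]
force: [0.3, 1.4, 0.1]
gripper_width: 0.0501
grip_force: 0.0
```

>>> {"method": "step_arm", "body": {
  "commands": [
    {"translation": [-1,-0.48,0],"spin": 0},
    {"translation": [-1,-0.48,0],"spin": 0},
    {"translation": [-1,-0.48,0],"spin": 0},
    {"translation": [-1,-0.48,0],"spin": 0},
    {"translation": [-1,-0.48,0],"spin": 0},
    {"translation": [-1,-0.48,0],"spin": 0},
    {"translation": [-1,-0.48,0],"spin": 0},
    {"translation": [-1,-0.48,0],"spin": 0},
    {"translation": [-1,-0.48,0],"spin": 0},
    {"translation": [-1,-0.48,0],"spin": 0}
  ]
}}

```text
time: 2.7
eef_pos: [0.5981, 0.2752, 0.2223]
ee_rot: [180.0, -0.0, -177.8]
force: [0.4, 0.3, -0.3]
gripper_width: 0.0501
grip_force: 0.0
```

>>> {"method": "step_arm", "body": {
  "commands": [
    {"translation": [0,0,0],"spin": 0},
    {"translation": [0,0,0],"spin": 0}
  ]
}}

```text
time: 2.95
eef_pos: [0.5964, 0.2762, 0.2222]
ee_rot: [180.0, -0.1, -177.8]
force: [-0.6, 0.3, 0.2]
gripper_width: 0.0504
grip_force: 0.0
```

```bash
python3 - <<'E'
from h import *
snap("wrist","w2"); s=bot.state(); print(s["time"],s["eef_pos"],s["ee_rot"],s["joints"].round(0))
E
```

```text
3.0 [0.5961429  0.27666095 0.2222956 ] [ 1.79967675e+02 -6.88991294e-02 -1.77725246e+02] [-31.  25.   4.  91.  -2.  64.  65.]
```

View pics/w2.png

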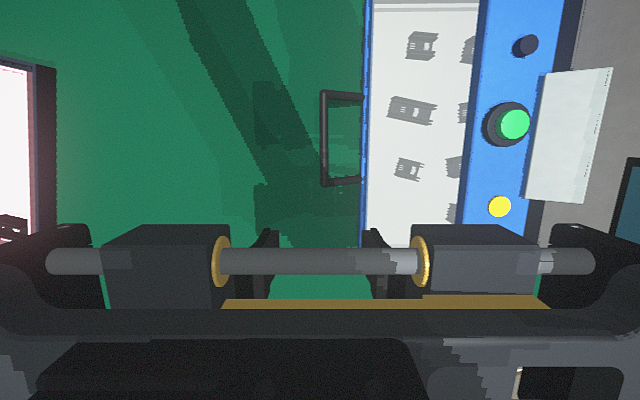

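The handle bar runs from (325,92) to (324,184), and the button is at (515,124). The heatsinks sit in two columns under the guard.

```bash
python3 - <<'E'
from h import *
im,P=load("w2")
g=lambda u,v,z: ray("",u,v,z,P).round(4)
a,b=g(325,93,.05),g(324,184,.05); print(a,b,(a+b)/2,np.linalg.norm(a-b), np.degrees(np.arctan2(*(b-a)[1::-1])))
a,b=g(371,5,.046),g(364,210,.046); print("edge",a,b,np.degrees(np.arctan2(*(b-a)[1::-1])))
print("btn",g(515,124,.075))
print("tray corner",g(56,66,.02), "machine strip edges", g(484,5,.068),g(461,220,.068))
E
```

```text
[0.4879 0.2775 0.05  ] [0.5898 0.2806 0.05  ] [0.53885 0.27905 0.05   ] 0.10194714316742769 1.7425137611006278
edge [0.3993 0.3219 0.046 ] [0.6211 0.3314 0.046 ] 2.452558254500693
btn [0.5142 0.4777 0.075 ]
tray corner [ 0.4661 -0.0406  0.02  ] machine strip edges [0.4038 0.4291 0.068 ] [0.6231 0.4415 0.068 ]
```

>>> {"method": "step_arm", "body": {
  "commands": [
    {"translation": [0.95,0.08,0.8],"spin": 0},
    {"translation": [0.95,0.08,0.8],"spin": 0},
    {"translation": [0,0,0.8],"spin": 0},
    {"translation": [0,0,0.8],"spin": 0},
    {"translation": [0,0,0.8],"spin": 0},
    {"translation": [0,0,0.8],"spin": 0},
    {"translation": [0,0,0.8],"spin": 0},
    {"translation": [0,0,0.75],"spin": 0},
    {"translation": [0,0,0],"spin": 0}
  ]
}}

```text
time: 4.12
eef_pos: [0.5379, 0.2786, 0.0308]
ee_rot: [-179.9, -0.2, -177.7]
force: [-1.0, 0.6, 0.8]
gripper_width: 0.0504
grip_force: 0.0
```

>>> {"method": "step_arm", "body": {
  "commands": [
    {"translation": [0,0,0],"spin": 0},
    {"translation": [0,0,0],"spin": 0},
    {"translation": [0,0,0],"spin": 0},
    {"translation": [0,0,0],"spin": 0}
  ],
  "grip": 0,
  "force": 25
}}

```text
time: 4.62
eef_pos: [0.5404, 0.2784, 0.0325]
ee_rot: [180.0, 0.0, -177.8]
force: [0.1, -0.7, 0.7]
gripper_width: 0.0177
grip_force: 0.0
```

>>> {"method": "step_arm", "body": {
  "commands": [
    {"translation": [0,0,0],"spin": 0},
    {"translation": [0,0,0],"spin": 0},
    {"translation": [0,0,0],"spin": 0},
    {"translation": [0,-0.1,0],"spin": 0},
    {"translation": [0,-0.25,0],"spin": 0},
    {"translation": [0,-0.35,0],"spin": 0},
    {"translation": [0,-0.35,0],"spin": 0},
    {"translation": [0,-0.35,0],"spin": 0},
    {"translation": [0,-0.35,0],"spin": 0},
    {"translation": [0,-0.35,0],"spin": 0}
  ]
}}

```text
time: 5.88
eef_pos: [0.5433, 0.2146, 0.0322]
ee_rot: [180.0, 0.1, -177.8]
force: [2.7, 1.5, 0.8]
gripper_width: 0.009
grip_force: 25.0
```

>>> {"method": "step_arm", "body": {
  "commands": [
    {"translation": [0,-0.35,0],"spin": 0},
    {"translation": [0,-0.35,0],"spin": 0},
    {"translation": [0,-0.35,0],"spin": 0},
    {"translation": [0,-0.35,0],"spin": 0},
    {"translation": [0,-0.35,0],"spin": 0},
    {"translation": [0,-0.35,0],"spin": 0},
    {"translation": [0,-0.35,0],"spin": 0},
    {"translation": [0,-0.35,0],"spin": 0},
    {"translation": [0,-0.25,0],"spin": 0},
    {"translation": [0,-0.1,0],"spin": 0}
  ]
}}

```text
time: 7.12
eef_pos: [0.5477, 0.1199, 0.0322]
ee_rot: [180.0, 0.2, -177.9]
force: [6.4, 2.3, -1.2]
gripper_width: 0.0088
grip_force: 25.0
```

>>> {"method": "step_arm", "body": {
  "commands": [
    {"translation": [-0.03,-0.2,0],"spin": 0},
    {"translation": [-0.03,-0.2,0],"spin": 0},
    {"translation": [-0.03,-0.2,0],"spin": 0},
    {"translation": [0,-0.1,0],"spin": 0},
    {"translation": [0,-0.1,0],"spin": 0},
    {"translation": [0,-0.1,0],"spin": 0},
    {"translation": [0,0,0],"spin": 0}
  ]
}}

```text
time: 8.0
eef_pos: [0.5486, 0.1004, 0.0322]
ee_rot: [179.6, -0.1, -177.6]
force: [0.6, 14.5, 2.8]
gripper_width: 0.0093
grip_force: 25.0
```

>>> {"method": "step_arm", "body": {
  "commands": [
    {"translation": [0,0.15,0],"spin": 0},
    {"translation": [0,0,0],"spin": 0},
    {"translation": [0,0,0],"spin": 0},
    {"translation": [0,0,0],"spin": 0},
    {"translation": [0,0,-0.5],"spin": 0},
    {"translation": [0,0,-1],"spin": 0},
    {"translation": [0,0,-1],"spin": 0},
    {"translation": [0,0.5,-1],"spin": 0.3},
    {"translation": [0,0.5,-1],"spin": 0},
    {"translation": [0,0.6,-1],"spin": 0}
  ],
  "grip": 45
}}

```text
time: 9.25
eef_pos: [0.5496, 0.1465, 0.1993]
ee_rot: [180.0, 0.1, 179.1]
force: [0.2, 1.0, -0.0]
gripper_width: 0.0449
grip_force: 0.0
```

>>> {"method": "step_arm", "body": {
  "commands": [
    {"translation": [0,0,-0.5],"spin": 0.97},
    {"translation": [0,0,0],"spin": 0.97},
    {"translation": [0,0,0],"spin": 0.97},
    {"translation": [0,0,0],"spin": 0.97},
    {"translation": [0,0,0],"spin": 0.97},
    {"translation": [0,0,0],"spin": 0.97},
    {"translation": [0,0,0],"spin": 0.97},
    {"translation": [0,0,0],"spin": 0.97},
    {"translation": [0,0,0],"spin": 0.97},
    {"translation": [0,0,0],"spin": 0}
  ]
}}

```text
time: 10.5
eef_pos: [0.5496, 0.1465, 0.2129]
ee_rot: [180.0, -0.0, 92.0]
force: [-0.2, -0.8, 0.2]
gripper_width: 0.0451
grip_force: 0.0
```

```bash
python3 - <<'E'
from h import *
bot.camera("wrist");im,P=snap("wrist","w3"); s=bot.state(); print(s["time"],s["eef_pos"],s["ee_rot"],s["joints"].round(0))
cv2.imwrite("pics/w3c.png",cv2.resize(im[:240],None,fx=1.25,fy=1.25,interpolation=cv2.INTER_CUBIC))
E
```

```text
10.6 [0.54959428 0.14654248 0.21260765] [ 1.79973370e+02 -2.58049086e-02  9.20404588e+01] [-35.  18.  19. 104.  -7.  59. -10.]
```

View pics/w3c.png

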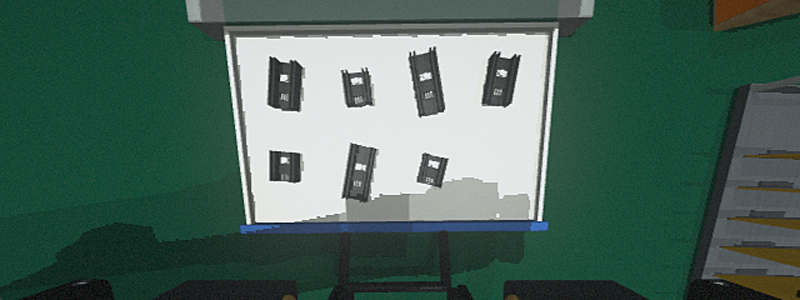

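Seven heatsinks are visible: four in the back row (crop x≈285, 357, 427, 500, y≈85) and three in front (x≈285, 360, 432, y≈170). I'll fit box silhouettes to them.

```bash
cat >> h.py <<'E'
from scipy.optimize import minimize
def boxhull(x,y,a,L,z0,P):
    c,s=np.cos(a),np.sin(a); pts=[]
    for i in(-.5,.5):
        for j in(-.5,.5):
            for k in(z0,z0+.022): pts.append(proj("",(x+c*i*L-s*j*.024,y+s*i*L+c*j*.024,k),P))
    return cv2.convexHull((np.array(pts)*16).round().astype(np.int32))
def fitbox(hull,z0,P,shape=(400,640)):
    """best (x,y,yaw,L) of a box whose silhouette matches the blob hull; upsampled by 4"""
    M=np.zeros((shape[0]*4,shape[1]*4),np.uint8); cv2.fillConvexPoly(M,hull*4,1)
    Q=dict(P); Q["K"]=np.diag([4,4,1])@P["K"]
    m=cv2.moments(hull); x0,y0,_=ray("",m["m10"]/m["m00"],m["m01"]/m["m00"],z0+.011,P)
    best=[]
    for L in(.028,.040,.052):
        def f(p):
            N=np.zeros_like(M); cv2.fillConvexPoly(N,boxhull(p[0],p[1],p[2],L,z0,Q),1,shift=4)
            return 1-(N&M).sum()/(N|M).sum()
        r=min((minimize(f,[x0,y0,a],method="Nelder-Mead",options=dict(initial_simplex=[[x0,y0,a],[x0+.006,y0,a],[x0,y0+.006,a],[x0,y0,a+.15]],xatol=1e-4,fatol=1e-4,maxiter=70)) for a in(1.35,1.75)),key=lambda r:r.fun)
        best.append((r.fun,L,*r.x))
    return sorted(best)
def blobs(im,roi,thr=90):
    g=cv2.cvtColor(im,cv2.COLOR_BGR2GRAY); x0,y0,x1,y1=roi
    m=np.zeros_like(g); m[y0:y1,x0:x1]=(g[y0:y1,x0:x1]<thr)*255
    cs,_=cv2.findContours(m,cv2.RETR_EXTERNAL,cv2.CHAIN_APPROX_NONE)
    return [cv2.convexHull(c) for c in cs if 150<cv2.contourArea(c)<5000]
E
python3 - <<'E'
from h import *
im,P=load("w3")
o=[]
for h in blobs(im,(205,36,428,168)):
    b=fitbox(h,.009,P); print(np.round(h.reshape(-1,2).mean(0)),[ (round(q[0],3),q[1]) for q in b[:2]],"xy",np.round(b[0][2:4],4),"yaw",round(np.degrees(b[0][4]),1))
E
```

```text
[230. 133.] [(np.float64(0.138), 0.028), (np.float64(0.386), 0.04)] xy [0.4379 0.2087] yaw 88.1
[286. 140.] [(np.float64(0.108), 0.052), (np.float64(0.251), 0.04)] xy [0.5095 0.2049] yaw 79.3
[285.  71.] [(np.float64(0.144), 0.028), (np.float64(0.361), 0.04)] xy [0.5076 0.2802] yaw 102.3
[229.  70.] [(np.float64(0.106), 0.04), (np.float64(0.263), 0.028)] xy [0.4411 0.2809] yaw 82.8
[400.  66.] [(np.float64(0.084), 0.04), (np.float64(0.251), 0.028)] xy [0.637  0.2923] yaw 82.8
[340.  63.] [(np.float64(0.086), 0.052), (np.float64(0.22), 0.04)] xy [0.5702 0.2872] yaw 101.7
```

```bash
python3 - <<'E'
s=open("h.py").read()
s=s.replace("M=np.zeros((shape[0]*4,shape[1]*4),np.uint8); cv2.fillConvexPoly(M,hull*4,1)","M=np.zeros(shape,np.uint8); cv2.fillConvexPoly(M,hull,1); M=np.repeat(np.repeat(M,4,0),4,1)")
s=s.replace('Q["K"]=np.diag([4,4,1])@P["K"]','Q["K"]=np.array([[4,0,1.5],[0,4,1.5],[0,0,1]])@P["K"]')
open("h.py","w").write(s)
E
cat > fit.py <<'E'
from h import *
import sys
f,z0=sys.argv[1],float(sys.argv[2]); roi=tuple(map(int,sys.argv[3].split(","))); thr=int(sys.argv[4])
im,P=load(f); big=cv2.resize(im,None,fx=4,fy=4,interpolation=cv2.INTER_CUBIC)
Q=dict(P); Q["K"]=np.array([[4,0,1.5],[0,4,1.5],[0,0,1]])@P["K"]
for h in blobs(im,roi,thr):
    b=fitbox(h,z0,P); q=b[0]; print(np.round(h.reshape(-1,2).mean(0)),[(round(float(t[0]),3),t[1]) for t in b[:2]],"xy",np.round(q[2:4],4),"yaw",round(float(np.degrees(q[4])),1))
    cv2.polylines(big,[boxhull(q[2],q[3],q[4],q[1],z0,Q)],True,(0,0,255),1,shift=4)
x0,y0,x1,y1=[4*t for t in roi]; c=big[y0:y1,x0:x1]; k=min(800/c.shape[1],600/c.shape[0]); cv2.imwrite(f"pics/{f}_fit.png",cv2.resize(c,None,fx=k,fy=k,interpolation=cv2.INTER_AREA))
E
python3 fit.py w3 .009 205,36,428,168 70
```

```text
[221. 135.] [(0.627, 0.028), (0.737, 0.04)] xy [0.4379 0.2088] yaw 86.9
[229.  71.] [(0.082, 0.04), (0.256, 0.028)] xy [0.4405 0.2814] yaw 83.1
[400.  69.] [(0.07, 0.04), (0.252, 0.052)] xy [0.6372 0.2927] yaw 83.8
[349.  65.] [(0.612, 0.028), (0.612, 0.04)] xy [0.5761 0.2965] yaw 75.0
```

View pics/w3_fit.png

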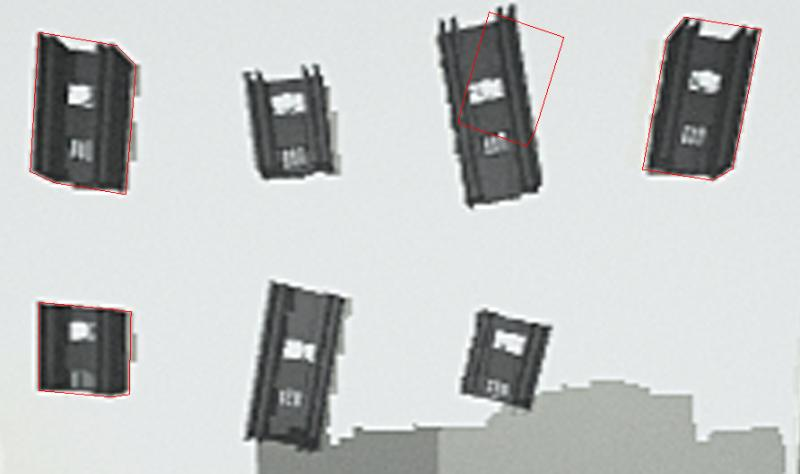

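The fits sit well on the clean blobs. The others were fragmented by the threshold, so I'll use a slightly higher one with a morphological close.

```bash
sed -i 's/    cs,_=cv2.findContours/    m=cv2.morphologyEx(m,cv2.MORPH_CLOSE,np.ones((3,3)))\n    cs,_=cv2.findContours/' h.py
python3 fit.py w3 .009 205,36,428,168 84
```

```text
[230. 133.] [(0.088, 0.028), (0.349, 0.04)] xy [0.4381 0.209 ] yaw 88.1
[286. 139.] [(0.065, 0.052), (0.238, 0.04)] xy [0.5092 0.2052] yaw 80.8
[286.  71.] [(0.103, 0.028), (0.332, 0.04)] xy [0.5075 0.2805] yaw 99.7
[229.  72.] [(0.072, 0.04), (0.26, 0.028)] xy [0.4403 0.2815] yaw 82.7
[399.  66.] [(0.055, 0.04), (0.24, 0.052)] xy [0.6373 0.2927] yaw 83.9
[340.  62.] [(0.051, 0.052), (0.213, 0.04)] xy [0.5703 0.2874] yaw 103.5
```

View pics/w3_fit.png

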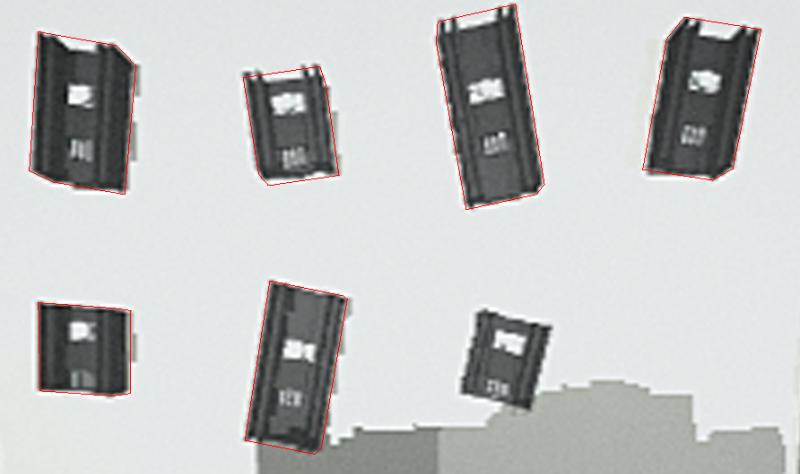

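Six parts are fitted. The seventh, a short at crop (507,360), can be refined later. Next I'll measure the tote from above.

>>> {"method": "step_arm", "body": {
  "commands": [
    {"translation": [-0.99,0,-0.1],"spin": 0},
    {"translation": [-0.99,0,-0.1],"spin": 0},
    {"translation": [-0.99,0,-0.1],"spin": 0},
    {"translation": [-0.99,0,-0.1],"spin": 0},
    {"translation": [-0.99,0,-0.1],"spin": 0},
    {"translation": [-0.99,0,-0.1],"spin": 0},
    {"translation": [-0.99,0,-0.1],"spin": 0},
    {"translation": [-0.99,0,-0.1],"spin": 0}
  ],
  "grip": 34
}}

```text
time: 11.6
eef_pos: [0.5574, -0.092, 0.2364]
ee_rot: [180.0, -0.0, 92.0]
force: [-0.4, 0.4, 0.1]
gripper_width: 0.034
grip_force: 0.0
```

>>> {"method": "step_arm", "body": {
  "commands": [
    {"translation": [-0.99,0,-0.1],"spin": 0},
    {"translation": [-0.99,0,-0.1],"spin": 0},
    {"translation": [-0.99,0,-0.1],"spin": 0},
    {"translation": [-0.99,0,-0.1],"spin": 0},
    {"translation": [-0.99,0,-0.1],"spin": 0},
    {"translation": [-0.99,0,-0.1],"spin": 0},
    {"translation": [-0.99,0,-0.1],"spin": 0},
    {"translation": [0,0,0],"spin": 0},
    {"translation": [0,0,0],"spin": 0},
    {"translation": [0,0,0],"spin": 0}
  ]
}}

```text
time: 12.85
eef_pos: [0.5647, -0.2972, 0.2568]
ee_rot: [-180.0, -0.1, 92.0]
force: [-0.4, -0.5, -0.2]
gripper_width: 0.0341
grip_force: 0.0
```

```bash
python3 - <<'E'
from h import *
bot.camera("wrist");im,P=snap("wrist","w4"); s=bot.state(); print(s["time"],s["eef_pos"],s["ee_rot"],s["joints"].round(0))
cv2.imwrite("pics/w4c.png",cv2.resize(im[:260],None,fx=1.25,fy=1.25,interpolation=cv2.INTER_CUBIC))
E
```

```text
12.95 [ 0.56462284 -0.29751423  0.25694668] [ 1.79999905e+02 -4.24077749e-02  9.20039955e+01] [  3.  23.  29.  92. -12.  68.  37.]
```

View pics/w4c.png

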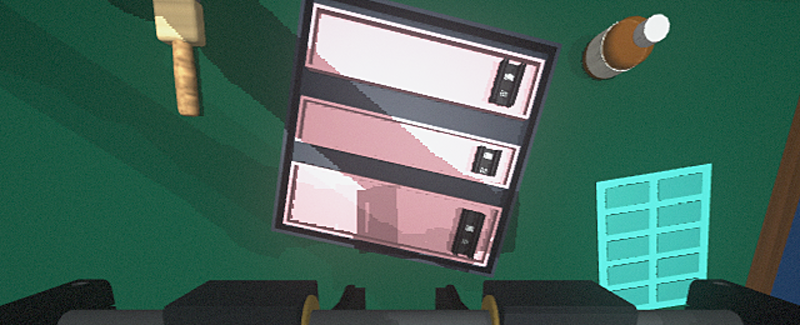

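The tote shows mid, short and long rows from top to bottom. The samples are at (507,83), (487,160) and (470,233) in the crop.

```bash
python3 fit.py w4 .006 370,44,415,96 60; python3 fit.py w4 .006 376,110,402,146 60;python3 fit.py w4 .006 358,160,394,208 60; python3 - <<'E'
from h import *
im,P=load("w4")
for n,c in dict(mid=[(312,3),(548,65),(535,118),(305,72)],short=[(302,95),(522,148),(513,190),(295,143)],long=[(290,163),(503,210),(492,266),(283,225)]).items():
    p=np.array([ray("",u/1.25,v/1.25,.020,P)[:2] for u,v in c]); print(n,p.round(3).tolist(),p.mean(0).round(4),[np.linalg.norm(p[i]-p[j]).round(3) for i,j in((1,0),(2,3),(1,2),(0,3))],[np.degrees(np.arctan2(*(p[i]-p[j])[1::-1])).round(1) for i,j in((1,0),(2,3))])
E
```

```text
[374. 183.] [(0.073, 0.052), (0.228, 0.04)] xy [ 0.644  -0.3022] yaw 78.9
mid [[0.472, -0.078], [0.712, -0.125], [0.705, -0.176], [0.463, -0.14]] [ 0.5879 -0.1299] [np.float64(0.244), np.float64(0.244), np.float64(0.052), np.float64(0.063)] [np.float64(-11.1), np.float64(-8.5)]
short [[0.459, -0.162], [0.695, -0.207], [0.69, -0.252], [0.45, -0.21]] [ 0.5736 -0.2079] [np.float64(0.24), np.float64(0.243), np.float64(0.045), np.float64(0.049)] [np.float64(-10.8), np.float64(-9.8)]
long [[0.444, -0.231], [0.681, -0.274], [0.675, -0.34], [0.433, -0.3]] [ 0.5585 -0.2865] [np.float64(0.241), np.float64(0.245), np.float64(0.066), np.float64(0.069)] [np.float64(-10.3), np.float64(-9.4)]
```

```bash
python3 - <<'E'
from h import *
# refit tote using side view samples too
im,P=load("w4")
g=cv2.cvtColor(im,cv2.COLOR_BGR2GRAY)
a=np.vstack([cv2.resize(im[y0:y1,x0:x1],(260,300),interpolation=cv2.INTER_CUBIC)for x0,y0,x1,y1 in[(370,44,415,96)]])
print(g[160:208:4,358:394:3])
E
```

```text
[[187 186 180 188 199 180 103  67  67  74  70  69]
 [186 187 184 190 184 181 189 172 176 189 196 178]
 [184 187 162 147  40  39  44 187 194 187 183 190]
 [180 185 159 133  47  48  72  51  56  55  91 187]
 [183 188 142  94  51  60  64  57  43  47 183 134]
 [181 187 144  35  48 150  76  45  54  43 186 140]
 [161 146 120  37  49 142 165  34  46 170 156 121]
 [165 122  66  52  51  52  55  33  35 169 133  89]
 [162 143  43  42 111 107  42  55  63 168 123  74]
 [117  83  42  53  46  39  42  36 149 167  96 153]
 [135  42  55  58  56  44  38  36 164 116  72 149]
 [ 85  85  92 179 186  95  48 183 233 201 151 139]]
```

```bash
cat > plan.py <<'E'
import numpy as np
def mv(p,q):
    s=(p[3]-q[3])/10; a=np.radians(q[3]); d=np.subtract(q[:2],p[:2])/.03
    dx=d@[np.cos(a),np.sin(a)]; dy=d@[np.sin(a),-np.cos(a)]; n=int(np.ceil(max(abs(dx),abs(dy))/.99))
    return f"spin {s:.2f} | dx {dx:.2f} dy {dy:.2f} dz {(p[2]-q[2])/.03:.2f} | {n} rows of {dx/n:.3f},{dy/n:.3f}"
E
python3 - <<'E'
from plan import *
P=[(.5092,.2052,80.8),(.5703,.2874,103.5),(.4403,.2815,82.7),(.6373,.2927,83.9),(.4381,.2090,88.1),(.5075,.2805,99.7)]
D=[(.5767,-.2906),(.5176,-.2798),(.6072,-.1336),(.5481,-.1228),(.6025,-.2134),(.5484,-.2035)]
c=(.5646,-.2975,.257,92)
for p,d in zip(P,D):
    q=(p[0],p[1],.1,p[2]); print("pick ",mv(c,q)); c=(*d,.1,79.7); print("place",mv(q,c))
from h import *
im,Q=load("w3"); print(ray("",346.3,136.3,.025,Q)); g=cv2.cvtColor(im,cv2.COLOR_BGR2GRAY); print(g[118:156:3,330:364:2])
E
```

```text
pick  spin 1.12 | dx 16.25 dy -4.50 dz 5.23 | 17 rows of 0.956,-0.265
place spin 0.11 | dx -15.86 dy 5.17 dz 0.00 | 17 rows of -0.933,0.304
pick  spin -2.38 | dx 18.78 dy 4.29 dz 0.00 | 19 rows of 0.989,0.226
place spin 2.38 | dx -18.92 dy 1.65 dz 0.00 | 20 rows of -0.946,0.083
pick  spin -0.30 | dx 18.23 dy -4.93 dz 0.00 | 19 rows of 0.960,-0.260
place spin 0.30 | dx -12.62 dy 7.95 dz 0.00 | 13 rows of -0.971,0.611
pick  spin -0.42 | dx 14.24 dy -0.51 dz 0.00 | 15 rows of 0.949,-0.034
place spin 0.42 | dx -14.16 dy -0.45 dz 0.00 | 15 rows of -0.944,-0.030
pick  spin -0.84 | dx 10.93 dy -4.03 dz 0.00 | 12 rows of 0.911,-0.336
place spin 0.84 | dx -12.87 dy 7.91 dz 0.00 | 14 rows of -0.920,0.565
pick  spin -2.00 | dx 16.76 dy -0.35 dz 0.00 | 17 rows of 0.986,-0.020
place spin 2.00 | dx -15.63 dy 4.23 dz 0.00 | 16 rows of -0.977,0.264
[0.58052501 0.21015366 0.025     ]
[[231 232 231 232 233 231 231 231 231 231 232 232 231 231 231 232 231]
 [231 231 231 232 237 240 237 232 233 229 231 231 230 232 231 231 232]
 [232 232 232 242  71  84  71  82 191 243 245 240 237 235 232 231 232]
 [232 231 233 246  72  86  82 103  89  93  83  80  87  46  96 234 231]
 [230 231 233 171  88  65  85 238 237 240 255  65 103  71 230 233 231]
 [231 232 241  80 105  97  84 105 229 242 187  58  79  68 242 232 232]
 [231 231 247  63  79  86  95  93  94  86  67  94  57 190 234 232 232]
 [232 234 179  91  60  74  96  96  93  83  65  93  61 225 232 231 230]
 [232 244  82  95  92  82 166 118  83  78  78  65  93 239 230 234 235]
 [233 236  83  64  81 103 100 136 146  71  96  59 233 171 168 170 175]
 [229 230 231 234 235 238 247 240 106  51  57  50 175 180 178 177 176]
 [229 232 231 232 231 235 196 175 178 152 168 177 180 176 179 175 175]
 [238 238 238 238 239 207 173 178 177 175 177 173 175 180 177 178 178]]
```

>>> {"method": "step_arm", "body": {
  "commands": [
    {"translation": [0,0,0],"spin": 0.56},
    {"translation": [0,0,0],"spin": 0.56},
    {"translation": [0.956,-0.265,0.308],"spin": 0},
    {"translation": [0.956,-0.265,0.308],"spin": 0},
    {"translation": [0.956,-0.265,0.308],"spin": 0},
    {"translation": [0.956,-0.265,0.308],"spin": 0},
    {"translation": [0.956,-0.265,0.308],"spin": 0},
    {"translation": [0.956,-0.265,0.308],"spin": 0},
    {"translation": [0.956,-0.265,0.308],"spin": 0},
    {"translation": [0.956,-0.265,0.308],"spin": 0}
  ]
}}

```text
time: 14.2
eef_pos: [0.5385, -0.0604, 0.183]
ee_rot: [180.0, -0.0, 80.8]
force: [-0.1, -0.1, -0.1]
gripper_width: 0.0343
grip_force: 0.0
```

>>> {"method": "step_arm", "body": {
  "commands": [
    {"translation": [0.956,-0.265,0.308],"spin": 0},
    {"translation": [0.956,-0.265,0.308],"spin": 0},
    {"translation": [0.956,-0.265,0.308],"spin": 0},
    {"translation": [0.956,-0.265,0.308],"spin": 0},
    {"translation": [0.956,-0.265,0.308],"spin": 0},
    {"translation": [0.956,-0.265,0.308],"spin": 0},
    {"translation": [0.956,-0.265,0.308],"spin": 0},
    {"translation": [0.956,-0.265,0.308],"spin": 0},
    {"translation": [0.956,-0.265,0.308],"spin": 0},
    {"translation": [0,0,0],"spin": 0}
  ]
}}

```text
time: 15.45
eef_pos: [0.5085, 0.2075, 0.0993]
ee_rot: [-179.9, -0.0, 81.0]
force: [0.1, -0.3, 0.4]
gripper_width: 0.0339
grip_force: 0.0
```

>>> {"method": "step_arm", "body": {
  "commands": [
    {"translation": [0,0,0],"spin": 0},
    {"translation": [0,0,0],"spin": 0}
  ]
}}

```text
time: 15.7
eef_pos: [0.5103, 0.2031, 0.1004]
ee_rot: [180.0, -0.0, 80.6]
force: [0.8, -0.8, -1.1]
gripper_width: 0.0343
grip_force: 0.0
```

```bash
python3 - <<'E'
from h import *
snap("scene","s1");snap("wrist","w5"); s=bot.state(); print(s["time"],s["eef_pos"],s["ee_rot"])
E
sed -i 's/84$/110/' /dev/null; python3 fit.py w3 .009 325,115,366,152 110
```

```text
15.8 [0.51024232 0.20327093 0.10036957] [ 1.79966873e+02 -1.56962089e-02  8.05883251e+01]
[345. 138.] [(0.054, 0.028), (0.326, 0.04)] xy [0.5796 0.2104] yaw 79.0sed: couldn't edit /dev/null: not a regular file
```

>>> {"method": "step_arm", "body": {
  "commands": [
    {"translation": [0,0,0.9],"spin": 0},
    {"translation": [0,0,0.9],"spin": 0},
    {"translation": [0,0,0.7],"spin": 0},
    {"translation": [0,0,0.45],"spin": 0},
    {"translation": [0,0,0],"spin": 0}
  ]
}}

```text
time: 16.42
eef_pos: [0.5099, 0.2038, 0.0111]
ee_rot: [-180.0, 0.0, 80.6]
force: [-0.2, 0.3, 0.1]
gripper_width: 0.0337
grip_force: 0.0
```

>>> {"method": "step_arm", "body": {
  "commands": [
    {"translation": [0,0,0],"spin": 0},
    {"translation": [0,0,0],"spin": 0},
    {"translation": [0,0,0],"spin": 0},
    {"translation": [0,0,0],"spin": 0}
  ],
  "grip": 0,
  "force": 25
}}

```text
time: 16.92
eef_pos: [0.5102, 0.2044, 0.0122]
ee_rot: [180.0, -0.0, 80.7]
force: [-0.8, -0.7, 4.8]
gripper_width: 0.0241
grip_force: 25.0
```

>>> {"method": "step_arm", "body": {
  "commands": [
    {"translation": [0,0,-0.5],"spin": 0},
    {"translation": [0,0,-0.8],"spin": 0},
    {"translation": [0,0,-0.87],"spin": 0},
    {"translation": [0,0,-0.8],"spin": 0}
  ]
}}

```text
time: 17.42
eef_pos: [0.5099, 0.2043, 0.1021]
ee_rot: [180.0, -0.0, 80.7]
force: [0.7, 0.2, -0.9]
gripper_width: 0.0236
grip_force: 25.0
```

Held. Now place: spin 0.11, then 17 rows of (-0.933, 0.304).

>>> {"method": "step_arm", "body": {
  "commands": [
    {"translation": [0,0,0],"spin": 0.11},
    {"translation": [-0.933,0.304,0],"spin": 0},
    {"translation": [-0.933,0.304,0],"spin": 0},
    {"translation": [-0.933,0.304,0],"spin": 0},
    {"translation": [-0.933,0.304,0],"spin": 0},
    {"translation": [-0.933,0.304,0],"spin": 0},
    {"translation": [-0.933,0.304,0],"spin": 0},
    {"translation": [-0.933,0.304,0],"spin": 0},
    {"translation": [-0.933,0.304,0],"spin": 0},
    {"translation": [-0.933,0.304,0],"spin": 0}
  ]
}}

```text
time: 18.68
eef_pos: [0.5444, -0.0592, 0.0996]
ee_rot: [-179.9, 0.0, 79.6]
force: [-0.3, -0.5, 0.4]
gripper_width: 0.0238
grip_force: 25.0
```

>>> {"method": "step_arm", "body": {
  "commands": [
    {"translation": [-0.933,0.304,0],"spin": 0},
    {"translation": [-0.933,0.304,0],"spin": 0},
    {"translation": [-0.933,0.304,0],"spin": 0},
    {"translation": [-0.933,0.304,0],"spin": 0},
    {"translation": [-0.933,0.304,0],"spin": 0},
    {"translation": [-0.933,0.304,0],"spin": 0},
    {"translation": [-0.933,0.304,0],"spin": 0},
    {"translation": [-0.933,0.304,0],"spin": 0},
    {"translation": [0,0,0],"spin": 0},
    {"translation": [0,0,0],"spin": 0}
  ]
}}

```text
time: 19.92
eef_pos: [0.5758, -0.2906, 0.0995]
ee_rot: [-179.9, -0.1, 79.6]
force: [0.3, 0.8, -0.2]
gripper_width: 0.0236
grip_force: 25.0
```

>>> {"method": "step_arm", "body": {
  "commands": [
    {"translation": [0,0,0.8],"spin": 0},
    {"translation": [0,0,0.8],"spin": 0},
    {"translation": [0,0,0.6],"spin": 0},
    {"translation": [0,0,0.4],"spin": 0},
    {"translation": [0,0,0.2],"spin": 0},
    {"translation": [0,0,0.2],"spin": 0},
    {"translation": [0,0,0],"spin": 0}
  ]
}}

```text
time: 20.8
eef_pos: [0.5766, -0.292, 0.0108]
ee_rot: [180.0, 0.0, 79.6]
force: [0.6, -0.1, -0.8]
gripper_width: 0.024
grip_force: 25.0
```

>>> {"method": "step_arm", "body": {
  "commands": [
    {"translation": [0,0,0.1],"spin": 0},
    {"translation": [0,0,0],"spin": 0}
  ]
}}

```text
time: 21.05
eef_pos: [0.5768, -0.2921, 0.0102]
ee_rot: [179.9, -0.0, 79.6]
force: [-4.5, 1.6, 13.4]
gripper_width: 0.0241
grip_force: 25.0
```

>>> {"method": "step_arm", "body": {
  "commands": [
    {"translation": [0,0,0],"spin": 0},
    {"translation": [0,0,0],"spin": 0},
    {"translation": [0,0,0],"spin": 0}
  ],
  "grip": 34
}}

```text
time: 21.42
eef_pos: [0.5761, -0.2917, 0.0075]
ee_rot: [-180.0, -0.0, 79.6]
force: [-0.6, 0.8, 2.6]
gripper_width: 0.0336
grip_force: 1.4
```

>>> {"method": "step_arm", "body": {
  "commands": [
    {"translation": [0,0,-0.7],"spin": 0},
    {"translation": [0,0,-0.8],"spin": 0},
    {"translation": [0,0,-0.8],"spin": 0},
    {"translation": [0,0,-0.8],"spin": 0},
    {"translation": [0,0,0],"spin": -0.8},
    {"translation": [0,0,0],"spin": -0.8},
    {"translation": [0,0,0],"spin": -0.78}
  ]
}}

```text
time: 22.3
eef_pos: [0.5767, -0.292, 0.102]
ee_rot: [179.9, 0.1, 103.6]
force: [-0.6, -1.0, -0.3]
gripper_width: 0.0337
grip_force: 0.0
```

```bash
python3 - <<'E'
from h import *
s=bot.state(); print(s["time"],s["eef_pos"],s["ee_rot"])
im,P=snap("side","s2"); cv2.imwrite("pics/s2c.png",cv2.resize(im[215:340,295:460],(660,500),interpolation=cv2.INTER_CUBIC))
E
```

```text
22.3 [ 0.57666327 -0.29204278  0.10202611] [1.79930651e+02 6.41043844e-02 1.03635820e+02]
```

View pics/s2c.png

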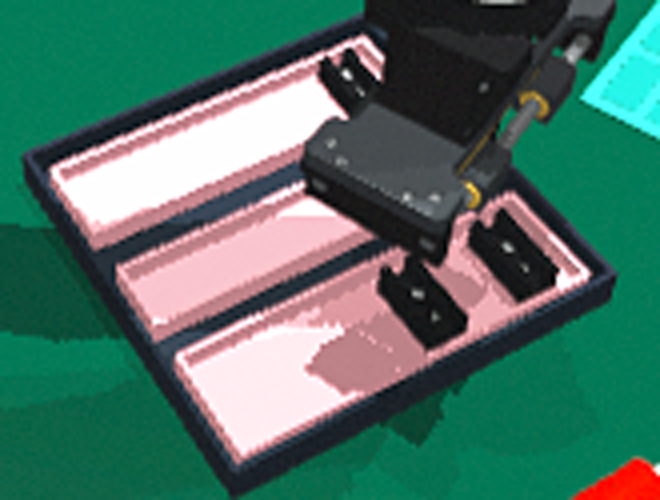

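The first long part lies flat and square next to its sample. I'll check the drawer contents in the side view to see whether anything was knocked.

```bash
cat > chk.py <<'E'
from h import *
import sys
X=[(.5092,.2052,.052,80.8),(.5703,.2874,.052,103.5),(.4403,.2815,.04,82.7),(.6373,.2927,.04,83.9),(.4381,.2090,.028,88.1),(.5075,.2805,.028,99.7),(.5796,.2104,.028,79.0)]
im,P=load(sys.argv[1]); g=cv2.cvtColor(im,cv2.COLOR_BGR2GRAY)
Q=dict(P)
poly=np.array([proj("",p,P) for p in[(.40,.158,.009),(.69,.170,.009),(.682,.325,.009),(.392,.312,.009)]]).astype(np.int32)
m=np.zeros_like(g); cv2.fillConvexPoly(m,poly,255); m&=((g<100)*255).astype(np.uint8); A=m.copy()
for i,(x,y,L,a) in enumerate(X):
    N=np.zeros_like(g); cv2.fillConvexPoly(N,boxhull(x,y,np.radians(a),L,.009,P),255,shift=4); print(i+1,round((m&N).sum()/N.sum(),2),end="; "); A[cv2.dilate(N,np.ones((3,3)))>0]=0
print("dark outside",int((A>0).sum()))
E
python3 chk.py s2
```

```text
1 0.0; 2 0.61; 3 0.51; 4 0.59; 5 0.51; 6 0.53; 7 0.5; dark outside 0
```

>>> {"method": "step_arm", "body": {
  "commands": [
    {"translation": [0.989,0.226,0],"spin": 0},
    {"translation": [0.989,0.226,0],"spin": 0},
    {"translation": [0.989,0.226,0],"spin": 0},
    {"translation": [0.989,0.226,0],"spin": 0},
    {"translation": [0.989,0.226,0],"spin": 0},
    {"translation": [0.989,0.226,0],"spin": 0},
    {"translation": [0.989,0.226,0],"spin": 0},
    {"translation": [0.989,0.226,0],"spin": 0},
    {"translation": [0.989,0.226,0],"spin": 0},
    {"translation": [0.989,0.226,0],"spin": 0}
  ]
}}

```text
time: 23.6
eef_pos: [0.574, 0.0134, 0.1016]
ee_rot: [179.9, 0.0, 103.3]
force: [-0.7, 0.3, -0.5]
gripper_width: 0.0341
grip_force: 0.0
```

>>> {"method": "step_arm", "body": {
  "commands": [
    {"translation": [0.989,0.226,0],"spin": 0},
    {"translation": [0.989,0.226,0],"spin": 0},
    {"translation": [0.989,0.226,0],"spin": 0},
    {"translation": [0.989,0.226,0],"spin": 0},
    {"translation": [0.989,0.226,0],"spin": 0},
    {"translation": [0.989,0.226,0],"spin": 0},
    {"translation": [0.989,0.226,0],"spin": 0},
    {"translation": [0.989,0.226,0],"spin": 0},
    {"translation": [0.989,0.226,0],"spin": 0},
    {"translation": [0,0,0],"spin": 0}
  ]
}}

```text
time: 24.85
eef_pos: [0.5706, 0.2901, 0.1013]
ee_rot: [179.9, -0.1, 103.6]
force: [0.2, 0.3, 0.0]
gripper_width: 0.0341
grip_force: 0.0
```

>>> {"method": "step_arm", "body": {
  "commands": [
    {"translation": [0,0,0],"spin": 0},
    {"translation": [0,0,0.9],"spin": 0},
    {"translation": [0,0,0.9],"spin": 0},
    {"translation": [0,0,0.7],"spin": 0},
    {"translation": [0,0,0.45],"spin": 0},
    {"translation": [0,0,0],"spin": 0}
  ]
}}

```text
time: 25.6
eef_pos: [0.5708, 0.2858, 0.0112]
ee_rot: [-179.9, 0.0, 103.3]
force: [-0.5, -0.1, -0.4]
gripper_width: 0.0342
grip_force: 0.0
```

>>> {"method": "step_arm", "body": {
  "commands": [
    {"translation": [0,0,0],"spin": 0},
    {"translation": [0,0,0],"spin": 0},
    {"translation": [0,0,0],"spin": 0},
    {"translation": [0,0,0],"spin": 0}
  ],
  "grip": 0,
  "force": 25
}}

```text
time: 26.1
eef_pos: [0.5718, 0.2868, 0.013]
ee_rot: [179.9, -0.0, 103.4]
force: [-1.2, 0.7, 5.4]
gripper_width: 0.0236
grip_force: 25.0
```

>>> {"method": "step_arm", "body": {
  "commands": [
    {"translation": [0,0,-0.5],"spin": 0},
    {"translation": [0,0,-0.8],"spin": 0},
    {"translation": [0,0,-0.87],"spin": 0},
    {"translation": [0,0,-0.78],"spin": 0},
    {"translation": [0,0,0],"spin": 0.8},
    {"translation": [0,0,0],"spin": 0.8},
    {"translation": [0,0,0],"spin": 0.78}
  ]
}}

```text
time: 26.98
eef_pos: [0.571, 0.2865, 0.1013]
ee_rot: [-180.0, -0.0, 79.3]
force: [-0.5, 0.4, -0.5]
gripper_width: 0.0236
grip_force: 25.0
```

>>> {"method": "step_arm", "body": {
  "commands": [
    {"translation": [-0.946,0.083,0],"spin": 0},
    {"translation": [-0.946,0.083,0],"spin": 0},
    {"translation": [-0.946,0.083,0],"spin": 0},
    {"translation": [-0.946,0.083,0],"spin": 0},
    {"translation": [-0.946,0.083,0],"spin": 0},
    {"translation": [-0.946,0.083,0],"spin": 0},
    {"translation": [-0.946,0.083,0],"spin": 0},
    {"translation": [-0.946,0.083,0],"spin": 0},
    {"translation": [-0.946,0.083,0],"spin": 0},
    {"translation": [-0.946,0.083,0],"spin": 0}
  ]
}}

```text
time: 28.22
eef_pos: [0.5441, 0.0021, 0.1012]
ee_rot: [180.0, -0.0, 79.6]
force: [-0.1, -0.2, -0.5]
gripper_width: 0.0239
grip_force: 25.0
```

>>> {"method": "step_arm", "body": {
  "commands": [
    {"translation": [-0.946,0.083,0],"spin": 0},
    {"translation": [-0.946,0.083,0],"spin": 0},
    {"translation": [-0.946,0.083,0],"spin": 0},
    {"translation": [-0.946,0.083,0],"spin": 0},
    {"translation": [-0.946,0.083,0],"spin": 0},
    {"translation": [-0.946,0.083,0],"spin": 0},
    {"translation": [-0.946,0.083,0],"spin": 0},
    {"translation": [-0.946,0.083,0],"spin": 0},
    {"translation": [-0.946,0.083,0],"spin": 0},
    {"translation": [-0.946,0.083,0],"spin": 0}
  ]
}}

```text
time: 29.48
eef_pos: [0.5174, -0.2815, 0.1012]
ee_rot: [180.0, -0.0, 79.6]
force: [0.5, 0.7, -0.5]
gripper_width: 0.0238
grip_force: 25.0
```

>>> {"method": "step_arm", "body": {
  "commands": [
    {"translation": [0,0,0],"spin": 0},
    {"translation": [0,0,0],"spin": 0}
  ]
}}

```text
time: 29.72
eef_pos: [0.5177, -0.2796, 0.1007]
ee_rot: [-180.0, -0.1, 79.6]
force: [-0.7, 0.1, -0.1]
gripper_width: 0.0238
grip_force: 25.0
```

>>> {"method": "step_arm", "body": {
  "commands": [
    {"translation": [0,0,0.8],"spin": 0},
    {"translation": [0,0,0.8],"spin": 0},
    {"translation": [0,0,0.6],"spin": 0},
    {"translation": [0,0,0.4],"spin": 0},
    {"translation": [0,0,0.2],"spin": 0},
    {"translation": [0,0,0.2],"spin": 0},
    {"translation": [0,0,0.03],"spin": 0}
  ]
}}

```text
time: 30.6
eef_pos: [0.518, -0.281, 0.0108]
ee_rot: [180.0, -0.0, 79.6]
force: [-2.8, 2.5, 10.7]
gripper_width: 0.0235
grip_force: 25.0
```

>>> {"method": "step_arm", "body": {
  "commands": [
    {"translation": [0,0,0],"spin": 0},
    {"translation": [0,0,0],"spin": 0},
    {"translation": [0,0,0],"spin": 0}
  ],
  "grip": 34
}}

```text
time: 30.98
eef_pos: [0.5176, -0.2808, 0.0096]
ee_rot: [180.0, -0.0, 79.6]
force: [0.5, -0.0, 0.3]
gripper_width: 0.0334
grip_force: 0.0
```

>>> {"method": "step_arm", "body": {
  "commands": [
    {"translation": [0,0,-0.7],"spin": 0},
    {"translation": [0,0,-0.8],"spin": 0},
    {"translation": [0,0,-0.8],"spin": 0},
    {"translation": [0,0,-0.73],"spin": 0},
    {"translation": [0,0,0],"spin": -0.3}
  ]
}}

```text
time: 31.6
eef_pos: [0.5187, -0.2814, 0.1024]
ee_rot: [179.8, 0.1, 82.7]
force: [-0.4, 0.1, -0.2]
gripper_width: 0.034
grip_force: 0.0
```

```bash
python3 -c 'from h import *; snap("side","s3")'; python3 chk.py s3
```

```text
1 0.0; 2 0.0; 3 0.51; 4 0.59; 5 0.51; 6 0.53; 7 0.5; dark outside 0
```

Pick 3 (mid A): 19 rows of (0.960, -0.260).

>>> {"method": "step_arm", "body": {
  "commands": [
    {"translation": [0.96,-0.26,0],"spin": 0},
    {"translation": [0.96,-0.26,0],"spin": 0},
    {"translation": [0.96,-0.26,0],"spin": 0},
    {"translation": [0.96,-0.26,0],"spin": 0},
    {"translation": [0.96,-0.26,0],"spin": 0},
    {"translation": [0.96,-0.26,0],"spin": 0},
    {"translation": [0.96,-0.26,0],"spin": 0},
    {"translation": [0.96,-0.26,0],"spin": 0},
    {"translation": [0.96,-0.26,0],"spin": 0},
    {"translation": [0.96,-0.26,0],"spin": 0}
  ]
}}

```text
time: 32.9
eef_pos: [0.477, 0.0158, 0.1004]
ee_rot: [-180.0, -0.0, 82.5]
force: [0.5, 0.4, -1.0]
gripper_width: 0.0338
grip_force: 0.0
```

>>> {"method": "step_arm", "body": {
  "commands": [
    {"translation": [0.96,-0.26,0],"spin": 0},
    {"translation": [0.96,-0.26,0],"spin": 0},
    {"translation": [0.96,-0.26,0],"spin": 0},
    {"translation": [0.96,-0.26,0],"spin": 0},
    {"translation": [0.96,-0.26,0],"spin": 0},
    {"translation": [0.96,-0.26,0],"spin": 0},
    {"translation": [0.96,-0.26,0],"spin": 0},
    {"translation": [0.96,-0.26,0],"spin": 0},
    {"translation": [0.96,-0.26,0],"spin": 0},
    {"translation": [0,0,0],"spin": 0}
  ]
}}

```text
time: 34.15
eef_pos: [0.4404, 0.2835, 0.1002]
ee_rot: [-180.0, -0.0, 82.8]
force: [-0.5, -1.2, 1.2]
gripper_width: 0.0341
grip_force: 0.0
```

>>> {"method": "step_arm", "body": {
  "commands": [
    {"translation": [0,0,0],"spin": 0},
    {"translation": [0,0,0.9],"spin": 0},
    {"translation": [0,0,0.9],"spin": 0},
    {"translation": [0,0,0.7],"spin": 0},
    {"translation": [0,0,0.45],"spin": 0},
    {"translation": [0,0,0],"spin": 0}
  ]
}}

```text
time: 34.9
eef_pos: [0.4409, 0.2798, 0.0114]
ee_rot: [-179.9, 0.1, 82.5]
force: [1.2, 0.2, -0.4]
gripper_width: 0.034
grip_force: 0.0
```

>>> {"method": "step_arm", "body": {
  "commands": [
    {"translation": [0,0,0],"spin": 0},
    {"translation": [0,0,0],"spin": 0},
    {"translation": [0,0,0],"spin": 0},
    {"translation": [0,0,0],"spin": 0}
  ],
  "grip": 0,
  "force": 25
}}

```text
time: 35.4
eef_pos: [0.4417, 0.2812, 0.0128]
ee_rot: [179.9, -0.1, 82.6]
force: [-0.6, -1.4, 6.6]
gripper_width: 0.024
grip_force: 25.0
```

>>> {"method": "step_arm", "body": {
  "commands": [
    {"translation": [0,0,-0.5],"spin": 0},
    {"translation": [0,0,-0.8],"spin": 0},
    {"translation": [0,0,-0.87],"spin": 0},
    {"translation": [0,0,-0.78],"spin": 0},
    {"translation": [0,0,0],"spin": 0.3}
  ]
}}

```text
time: 36.02
eef_pos: [0.4424, 0.2819, 0.1032]
ee_rot: [179.8, -0.2, 79.5]
force: [-0.4, -0.4, -0.4]
gripper_width: 0.0238
grip_force: 25.0
```

>>> {"method": "step_arm", "body": {
  "commands": [
    {"translation": [-0.971,0.611,0],"spin": 0},
    {"translation": [-0.971,0.611,0],"spin": 0},
    {"translation": [-0.971,0.611,0],"spin": 0},
    {"translation": [-0.971,0.611,0],"spin": 0},
    {"translation": [-0.971,0.611,0],"spin": 0},
    {"translation": [-0.971,0.611,0],"spin": 0},
    {"translation": [-0.971,0.611,0],"spin": 0}
  ]
}}

```text
time: 36.9
eef_pos: [0.5308, 0.0564, 0.1013]
ee_rot: [180.0, -0.0, 79.6]
force: [0.3, 0.4, 0.4]
gripper_width: 0.0237
grip_force: 25.0
```

>>> {"method": "step_arm", "body": {
  "commands": [
    {"translation": [-0.971,0.611,0],"spin": 0},
    {"translation": [-0.971,0.611,0],"spin": 0},
    {"translation": [-0.971,0.611,0],"spin": 0},
    {"translation": [-0.971,0.611,0],"spin": 0},
    {"translation": [-0.971,0.611,0],"spin": 0},
    {"translation": [-0.971,0.611,0],"spin": 0},
    {"translation": [0,0,0],"spin": 0},
    {"translation": [0,0,0],"spin": 0},
    {"translation": [0,0,0],"spin": 0}
  ]
}}

```text
time: 38.02
eef_pos: [0.6069, -0.1328, 0.1006]
ee_rot: [-180.0, -0.1, 79.7]
force: [0.1, 0.2, -0.5]
gripper_width: 0.0239
grip_force: 25.0
```

>>> {"method": "step_arm", "body": {
  "commands": [
    {"translation": [0,0,0.8],"spin": 0},
    {"translation": [0,0,0.8],"spin": 0},
    {"translation": [0,0,0.6],"spin": 0},
    {"translation": [0,0,0.4],"spin": 0},
    {"translation": [0,0,0.2],"spin": 0},
    {"translation": [0,0,0.2],"spin": 0},
    {"translation": [0,0,0.03],"spin": 0}
  ]
}}

```text
time: 38.9
eef_pos: [0.6076, -0.1347, 0.0107]
ee_rot: [180.0, -0.0, 79.6]
force: [-2.7, 1.5, 9.4]
gripper_width: 0.0238
grip_force: 25.0
```

>>> {"method": "step_arm", "body": {
  "commands": [
    {"translation": [0,0,0],"spin": 0},
    {"translation": [0,0,0],"spin": 0},
    {"translation": [0,0,0],"spin": 0}
  ],
  "grip": 34
}}

```text
time: 39.28
eef_pos: [0.6072, -0.1346, 0.0097]
ee_rot: [180.0, -0.0, 79.6]
force: [0.1, 0.7, 0.3]
gripper_width: 0.0336
grip_force: 0.0
```

>>> {"method": "step_arm", "body": {
  "commands": [
    {"translation": [0,0,-0.7],"spin": 0},
    {"translation": [0,0,-0.8],"spin": 0},
    {"translation": [0,0,-0.8],"spin": 0},
    {"translation": [0,0,-0.73],"spin": 0},
    {"translation": [0,0,0],"spin": -0.42}
  ]
}}

```text
time: 39.9
eef_pos: [0.6089, -0.1351, 0.1042]
ee_rot: [179.7, 0.0, 83.9]
force: [0.2, -1.2, -0.1]
gripper_width: 0.0339
grip_force: 0.0
```

```bash
python3 -c 'from h import *; snap("side","s4")'; python3 chk.py s4
```

```text
1 0.0; 2 0.0; 3 0.0; 4 0.6; 5 0.51; 6 0.53; 7 0.51; dark outside 0
```

Pick 4 (mid B): 15 rows of (0.949, -0.034).

>>> {"method": "step_arm", "body": {
  "commands": [
    {"translation": [0.949,-0.034,0],"spin": 0},
    {"translation": [0.949,-0.034,0],"spin": 0},
    {"translation": [0.949,-0.034,0],"spin": 0},
    {"translation": [0.949,-0.034,0],"spin": 0},
    {"translation": [0.949,-0.034,0],"spin": 0},
    {"translation": [0.949,-0.034,0],"spin": 0},
    {"translation": [0.949,-0.034,0],"spin": 0},
    {"translation": [0.949,-0.034,0],"spin": 0}
  ]
}}

```text
time: 40.95
eef_pos: [0.6238, 0.0936, 0.1015]
ee_rot: [180.0, -0.0, 83.7]
force: [-0.2, 0.3, -1.1]
gripper_width: 0.0337
grip_force: 0.0
```

>>> {"method": "step_arm", "body": {
  "commands": [
    {"translation": [0.949,-0.034,0],"spin": 0},
    {"translation": [0.949,-0.034,0],"spin": 0},
    {"translation": [0.949,-0.034,0],"spin": 0},
    {"translation": [0.949,-0.034,0],"spin": 0},
    {"translation": [0.949,-0.034,0],"spin": 0},
    {"translation": [0.949,-0.034,0],"spin": 0},
    {"translation": [0.949,-0.034,0],"spin": 0},
    {"translation": [0,0,0],"spin": 0}
  ]
}}

```text
time: 41.95
eef_pos: [0.6374, 0.2957, 0.1007]
ee_rot: [-180.0, -0.1, 84.0]
force: [-0.2, -0.8, -0.2]
gripper_width: 0.0344
grip_force: 0.0
```

>>> {"method": "step_arm", "body": {
  "commands": [
    {"translation": [0,0,0],"spin": 0},
    {"translation": [0,0,0.9],"spin": 0},
    {"translation": [0,0,0.9],"spin": 0},
    {"translation": [0,0,0.7],"spin": 0},
    {"translation": [0,0,0.45],"spin": 0},
    {"translation": [0,0,0],"spin": 0}
  ]
}}

```text
time: 42.7
eef_pos: [0.6381, 0.291, 0.0114]
ee_rot: [-180.0, 0.0, 83.7]
force: [0.4, -0.5, 0.4]
gripper_width: 0.0342
grip_force: 0.0
```

>>> {"method": "step_arm", "body": {
  "commands": [
    {"translation": [0,0,0],"spin": 0},
    {"translation": [0,0,0],"spin": 0},
    {"translation": [0,0,0],"spin": 0},
    {"translation": [0,0,0],"spin": 0}
  ],
  "grip": 0,
  "force": 25
}}

```text
time: 43.2
eef_pos: [0.6386, 0.2919, 0.013]
ee_rot: [179.9, -0.1, 83.8]
force: [-0.3, 0.4, 3.7]
gripper_width: 0.0242
grip_force: 25.0
```

>>> {"method": "step_arm", "body": {
  "commands": [
    {"translation": [0,0,-0.5],"spin": 0},
    {"translation": [0,0,-0.8],"spin": 0},
    {"translation": [0,0,-0.87],"spin": 0},
    {"translation": [0,0,-0.78],"spin": 0},
    {"translation": [0,0,0],"spin": 0.42}
  ]
}}

```text
time: 43.82
eef_pos: [0.6397, 0.2921, 0.104]
ee_rot: [179.8, -0.2, 79.5]
force: [-0.2, -0.0, -0.6]
gripper_width: 0.0237
grip_force: 25.0
```

>>> {"method": "step_arm", "body": {
  "commands": [
    {"translation": [-0.944,-0.03,0],"spin": 0},
    {"translation": [-0.944,-0.03,0],"spin": 0},
    {"translation": [-0.944,-0.03,0],"spin": 0},
    {"translation": [-0.944,-0.03,0],"spin": 0},
    {"translation": [-0.944,-0.03,0],"spin": 0},
    {"translation": [-0.944,-0.03,0],"spin": 0},
    {"translation": [-0.944,-0.03,0],"spin": 0},
    {"translation": [-0.944,-0.03,0],"spin": 0}
  ]
}}

```text
time: 44.82
eef_pos: [0.5899, 0.0692, 0.1013]
ee_rot: [180.0, -0.0, 79.6]
force: [0.2, -0.5, -1.0]
gripper_width: 0.0236
grip_force: 25.0
```

>>> {"method": "step_arm", "body": {
  "commands": [
    {"translation": [-0.944,-0.03,0],"spin": 0},
    {"translation": [-0.944,-0.03,0],"spin": 0},
    {"translation": [-0.944,-0.03,0],"spin": 0},
    {"translation": [-0.944,-0.03,0],"spin": 0},
    {"translation": [-0.944,-0.03,0],"spin": 0},
    {"translation": [-0.944,-0.03,0],"spin": 0},
    {"translation": [-0.944,-0.03,0],"spin": 0},
    {"translation": [0,0,0],"spin": 0},
    {"translation": [0,0,0],"spin": 0}
  ]
}}

```text
time: 45.95
eef_pos: [0.5484, -0.1227, 0.1009]
ee_rot: [180.0, -0.1, 79.6]
force: [0.6, 0.7, 0.4]
gripper_width: 0.0239
grip_force: 25.0
```

>>> {"method": "step_arm", "body": {
  "commands": [
    {"translation": [0,0,0.8],"spin": 0},
    {"translation": [0,0,0.8],"spin": 0},
    {"translation": [0,0,0.6],"spin": 0},
    {"translation": [0,0,0.4],"spin": 0},
    {"translation": [0,0,0.2],"spin": 0},
    {"translation": [0,0,0.2],"spin": 0},
    {"translation": [0,0,0.03],"spin": 0}
  ]
}}

```text
time: 46.82
eef_pos: [0.5486, -0.1238, 0.0107]
ee_rot: [180.0, -0.0, 79.6]
force: [-3.4, 1.9, 12.3]
gripper_width: 0.0239
grip_force: 25.0
```

>>> {"method": "step_arm", "body": {
  "commands": [
    {"translation": [0,0,0],"spin": 0},
    {"translation": [0,0,0],"spin": 0},
    {"translation": [0,0,0],"spin": 0}
  ],
  "grip": 34
}}

```text
time: 47.2
eef_pos: [0.5481, -0.1237, 0.0096]
ee_rot: [180.0, -0.0, 79.6]
force: [0.3, 1.0, -0.2]
gripper_width: 0.033
grip_force: 0.0
```

>>> {"method": "step_arm", "body": {
  "commands": [
    {"translation": [0,0,-0.7],"spin": 0},
    {"translation": [0,0,-0.8],"spin": 0},
    {"translation": [0,0,-0.8],"spin": 0},
    {"translation": [0,0,-0.73],"spin": 0},
    {"translation": [0,0,0],"spin": -0.84}
  ]
}}

```text
time: 47.82
eef_pos: [0.5493, -0.124, 0.1023]
ee_rot: [179.8, 0.0, 88.2]
force: [-0.7, 0.2, -0.3]
gripper_width: 0.0335
grip_force: 0.0
```

```bash
python3 -c 'from h import *; snap("side","s5")'; python3 chk.py s5
```

```text
1 0.0; 2 0.0; 3 0.0; 4 0.0; 5 0.51; 6 0.53; 7 0.5; dark outside 0
```

Pick 5 (short A): 12 rows of (0.911, -0.336).

>>> {"method": "step_arm", "body": {
  "commands": [
    {"translation": [0.911,-0.336,0],"spin": 0},
    {"translation": [0.911,-0.336,0],"spin": 0},
    {"translation": [0.911,-0.336,0],"spin": 0},
    {"translation": [0.911,-0.336,0],"spin": 0},
    {"translation": [0.911,-0.336,0],"spin": 0},
    {"translation": [0.911,-0.336,0],"spin": 0}
  ]
}}

```text
time: 48.62
eef_pos: [0.4928, 0.0431, 0.1003]
ee_rot: [-180.0, -0.0, 87.9]
force: [0.0, -0.6, 0.2]
gripper_width: 0.0339
grip_force: 0.0
```

>>> {"method": "step_arm", "body": {
  "commands": [
    {"translation": [0.911,-0.336,0],"spin": 0},
    {"translation": [0.911,-0.336,0],"spin": 0},
    {"translation": [0.911,-0.336,0],"spin": 0},
    {"translation": [0.911,-0.336,0],"spin": 0},
    {"translation": [0.911,-0.336,0],"spin": 0},
    {"translation": [0.911,-0.336,0],"spin": 0},
    {"translation": [0,0,0],"spin": 0}
  ]
}}

```text
time: 49.5
eef_pos: [0.4377, 0.2104, 0.1003]
ee_rot: [-180.0, -0.0, 88.2]
force: [0.6, -0.5, -0.2]
gripper_width: 0.0339
grip_force: 0.0
```

>>> {"method": "step_arm", "body": {
  "commands": [
    {"translation": [0,0,0],"spin": 0},
    {"translation": [0,0,0.9],"spin": 0},
    {"translation": [0,0,0.9],"spin": 0},
    {"translation": [0,0,0.7],"spin": 0},
    {"translation": [0,0,0.45],"spin": 0},
    {"translation": [0,0,0],"spin": 0}
  ]
}}

```text
time: 50.25
eef_pos: [0.4385, 0.2072, 0.0114]
ee_rot: [-179.9, 0.1, 87.9]
force: [0.5, -1.3, -0.7]
gripper_width: 0.0338
grip_force: 0.0
```

>>> {"method": "step_arm", "body": {
  "commands": [
    {"translation": [0,0,0],"spin": 0},
    {"translation": [0,0,0],"spin": 0},
    {"translation": [0,0,0],"spin": 0},
    {"translation": [0,0,0],"spin": 0}
  ],
  "grip": 0,
  "force": 25
}}

```text
time: 50.75
eef_pos: [0.4392, 0.2085, 0.0128]
ee_rot: [179.9, -0.1, 88.0]
force: [-0.4, -0.9, 5.7]
gripper_width: 0.0241
grip_force: 25.0
```

>>> {"method": "step_arm", "body": {
  "commands": [
    {"translation": [0,0,-0.5],"spin": 0},
    {"translation": [0,0,-0.8],"spin": 0},
    {"translation": [0,0,-0.87],"spin": 0},
    {"translation": [0,0,-0.78],"spin": 0},
    {"translation": [0,0,0],"spin": 0.84}
  ]
}}

```text
time: 51.38
eef_pos: [0.4398, 0.209, 0.1031]
ee_rot: [179.8, -0.2, 79.4]
force: [-0.2, -0.2, -0.6]
gripper_width: 0.0237
grip_force: 25.0
```

Place in short u=0.03: 14 rows of (-0.920, 0.565).

>>> {"method": "step_arm", "body": {
  "commands": [
    {"translation": [-0.92,0.565,0],"spin": 0},
    {"translation": [-0.92,0.565,0],"spin": 0},
    {"translation": [-0.92,0.565,0],"spin": 0},
    {"translation": [-0.92,0.565,0],"spin": 0},
    {"translation": [-0.92,0.565,0],"spin": 0},
    {"translation": [-0.92,0.565,0],"spin": 0},
    {"translation": [-0.92,0.565,0],"spin": 0}
  ]
}}

```text
time: 52.25
eef_pos: [0.5207, -0.0039, 0.1013]
ee_rot: [180.0, -0.0, 79.6]
force: [-0.2, 0.0, 0.1]
gripper_width: 0.0242
grip_force: 25.0
```

>>> {"method": "step_arm", "body": {
  "commands": [
    {"translation": [-0.92,0.565,0],"spin": 0},
    {"translation": [-0.92,0.565,0],"spin": 0},
    {"translation": [-0.92,0.565,0],"spin": 0},
    {"translation": [-0.92,0.565,0],"spin": 0},
    {"translation": [-0.92,0.565,0],"spin": 0},
    {"translation": [-0.92,0.565,0],"spin": 0},
    {"translation": [-0.92,0.565,0],"spin": 0},
    {"translation": [0,0,0],"spin": 0},
    {"translation": [0,0,0],"spin": 0}
  ]
}}

```text
time: 53.38
eef_pos: [0.6019, -0.2135, 0.1006]
ee_rot: [-180.0, -0.1, 79.6]
force: [-0.5, -0.1, 0.2]
gripper_width: 0.0238
grip_force: 25.0
```

>>> {"method": "step_arm", "body": {
  "commands": [
    {"translation": [0,0,0.8],"spin": 0},
    {"translation": [0,0,0.8],"spin": 0},
    {"translation": [0,0,0.6],"spin": 0},
    {"translation": [0,0,0.4],"spin": 0},
    {"translation": [0,0,0.2],"spin": 0},
    {"translation": [0,0,0.2],"spin": 0},
    {"translation": [0,0,0.03],"spin": 0}
  ]
}}

```text
time: 54.25
eef_pos: [0.6027, -0.2148, 0.0107]
ee_rot: [180.0, -0.0, 79.6]
force: [-1.9, 0.8, 8.2]
gripper_width: 0.0237
grip_force: 25.0
```

>>> {"method": "step_arm", "body": {
  "commands": [
    {"translation": [0,0,0],"spin": 0},
    {"translation": [0,0,0],"spin": 0},
    {"translation": [0,0,0],"spin": 0}
  ],
  "grip": 34
}}

```text
time: 54.62
eef_pos: [0.6023, -0.2147, 0.0096]
ee_rot: [180.0, -0.0, 79.6]
force: [0.3, -0.8, -0.1]
gripper_width: 0.0334
grip_force: 0.0
```

>>> {"method": "step_arm", "body": {
  "commands": [
    {"translation": [0,0,-0.7],"spin": 0},
    {"translation": [0,0,-0.8],"spin": 0},
    {"translation": [0,0,-0.8],"spin": 0},
    {"translation": [0,0,-0.73],"spin": 0},
    {"translation": [0,0,0],"spin": -1},
    {"translation": [0,0,0],"spin": -1}
  ]
}}

```text
time: 55.38
eef_pos: [0.6028, -0.2149, 0.1026]
ee_rot: [179.9, 0.1, 99.9]
force: [-0.5, -0.1, -0.4]
gripper_width: 0.0339
grip_force: 0.0
```

```bash
python3 -c 'from h import *; snap("side","s6")'; python3 chk.py s6
```

```text
1 0.0; 2 0.0; 3 0.0; 4 0.0; 5 0.0; 6 0.53; 7 0.5; dark outside 0
```

Pick 6 (short B): 17 rows of (0.986, -0.020).

>>> {"method": "step_arm", "body": {
  "commands": [
    {"translation": [0.986,-0.02,0],"spin": 0},
    {"translation": [0.986,-0.02,0],"spin": 0},
    {"translation": [0.986,-0.02,0],"spin": 0},
    {"translation": [0.986,-0.02,0],"spin": 0},
    {"translation": [0.986,-0.02,0],"spin": 0},
    {"translation": [0.986,-0.02,0],"spin": 0},
    {"translation": [0.986,-0.02,0],"spin": 0},
    {"translation": [0.986,-0.02,0],"spin": 0},
    {"translation": [0.986,-0.02,0],"spin": 0}
  ]
}}

```text
time: 56.55
eef_pos: [0.5528, 0.0478, 0.1017]
ee_rot: [179.9, -0.0, 99.4]
force: [0.6, -0.2, 0.2]
gripper_width: 0.034
grip_force: 0.0
```

>>> {"method": "step_arm", "body": {
  "commands": [
    {"translation": [0.986,-0.02,0],"spin": 0},
    {"translation": [0.986,-0.02,0],"spin": 0},
    {"translation": [0.986,-0.02,0],"spin": 0},
    {"translation": [0.986,-0.02,0],"spin": 0},
    {"translation": [0.986,-0.02,0],"spin": 0},
    {"translation": [0.986,-0.02,0],"spin": 0},
    {"translation": [0.986,-0.02,0],"spin": 0},
    {"translation": [0.986,-0.02,0],"spin": 0},
    {"translation": [0,0,0],"spin": 0}
  ]
}}

```text
time: 57.68
eef_pos: [0.5079, 0.2826, 0.1015]
ee_rot: [179.9, -0.1, 99.7]
force: [-0.2, -0.2, 0.4]
gripper_width: 0.034
grip_force: 0.0
```

>>> {"method": "step_arm", "body": {
  "commands": [
    {"translation": [0,0,0],"spin": 0},
    {"translation": [0,0,0.9],"spin": 0},
    {"translation": [0,0,0.9],"spin": 0},
    {"translation": [0,0,0.7],"spin": 0},
    {"translation": [0,0,0.45],"spin": 0},
    {"translation": [0,0,0],"spin": 0}
  ]
}}

```text
time: 58.42
eef_pos: [0.5083, 0.2783, 0.0115]
ee_rot: [-179.9, 0.1, 99.5]
force: [-1.0, -0.7, -0.2]
gripper_width: 0.0338
grip_force: 0.0
```

>>> {"method": "step_arm", "body": {
  "commands": [
    {"translation": [0,0,0],"spin": 0},
    {"translation": [0,0,0],"spin": 0},
    {"translation": [0,0,0],"spin": 0},
    {"translation": [0,0,0],"spin": 0}
  ],
  "grip": 0,
  "force": 25
}}

```text
time: 58.92
eef_pos: [0.5091, 0.2797, 0.013]
ee_rot: [179.9, -0.0, 99.6]
force: [0.8, -1.5, 7.2]
gripper_width: 0.0238
grip_force: 25.0
```

>>> {"method": "step_arm", "body": {
  "commands": [
    {"translation": [0,0,-0.5],"spin": 0},
    {"translation": [0,0,-0.8],"spin": 0},
    {"translation": [0,0,-0.87],"spin": 0},
    {"translation": [0,0,-0.78],"spin": 0},
    {"translation": [0,0,0],"spin": 1},
    {"translation": [0,0,0],"spin": 1}
  ]
}}

```text
time: 59.68
eef_pos: [0.5084, 0.2797, 0.1017]
ee_rot: [180.0, -0.1, 79.3]
force: [0.1, 0.7, -0.7]
gripper_width: 0.0238
grip_force: 25.0
```

>>> {"method": "step_arm", "body": {
  "commands": [
    {"translation": [-0.977,0.264,0],"spin": 0},
    {"translation": [-0.977,0.264,0],"spin": 0},
    {"translation": [-0.977,0.264,0],"spin": 0},
    {"translation": [-0.977,0.264,0],"spin": 0},
    {"translation": [-0.977,0.264,0],"spin": 0},
    {"translation": [-0.977,0.264,0],"spin": 0},
    {"translation": [-0.977,0.264,0],"spin": 0},
    {"translation": [-0.977,0.264,0],"spin": 0}
  ]
}}

```text
time: 60.68
eef_pos: [0.5283, 0.0367, 0.1012]
ee_rot: [180.0, -0.0, 79.6]
force: [0.3, 0.3, -1.2]
gripper_width: 0.0239
grip_force: 25.0
```

>>> {"method": "step_arm", "body": {
  "commands": [
    {"translation": [-0.977,0.264,0],"spin": 0},
    {"translation": [-0.977,0.264,0],"spin": 0},
    {"translation": [-0.977,0.264,0],"spin": 0},
    {"translation": [-0.977,0.264,0],"spin": 0},
    {"translation": [-0.977,0.264,0],"spin": 0},
    {"translation": [-0.977,0.264,0],"spin": 0},
    {"translation": [-0.977,0.264,0],"spin": 0},
    {"translation": [-0.977,0.264,0],"spin": 0},
    {"translation": [0,0,0],"spin": 0},
    {"translation": [0,0,0],"spin": 0}
  ]
}}

```text
time: 61.92
eef_pos: [0.5483, -0.2036, 0.1007]
ee_rot: [-180.0, -0.1, 79.6]
force: [0.1, 1.2, -0.4]
gripper_width: 0.0239
grip_force: 25.0
```

>>> {"method": "step_arm", "body": {
  "commands": [
    {"translation": [0,0,0.8],"spin": 0},
    {"translation": [0,0,0.8],"spin": 0},
    {"translation": [0,0,0.6],"spin": 0},
    {"translation": [0,0,0.4],"spin": 0},
    {"translation": [0,0,0.2],"spin": 0},
    {"translation": [0,0,0.2],"spin": 0},
    {"translation": [0,0,0.03],"spin": 0}
  ]
}}

```text
time: 62.8
eef_pos: [0.5488, -0.2047, 0.0108]
ee_rot: [180.0, -0.0, 79.6]
force: [-3.3, 1.6, 11.3]
gripper_width: 0.0235
grip_force: 25.0
```

>>> {"method": "step_arm", "body": {
  "commands": [
    {"translation": [0,0,0],"spin": 0},
    {"translation": [0,0,0],"spin": 0},
    {"translation": [0,0,0],"spin": 0}
  ],
  "grip": 34
}}

```text
time: 63.18
eef_pos: [0.5484, -0.2046, 0.0096]
ee_rot: [180.0, -0.0, 79.6]
force: [-0.7, -0.2, -0.4]
gripper_width: 0.0335
grip_force: 0.0
```

>>> {"method": "step_arm", "body": {
  "commands": [
    {"translation": [0,0,-0.7],"spin": 0},
    {"translation": [0,0,-0.8],"spin": 0},
    {"translation": [0,0,-0.8],"spin": 0},
    {"translation": [0,0,-0.73],"spin": 0},
    {"translation": [0,0,0],"spin": 0.07}
  ]
}}

```text
time: 63.8
eef_pos: [0.5494, -0.2051, 0.102]
ee_rot: [179.8, 0.0, 78.9]
force: [0.1, 0.2, -0.0]
gripper_width: 0.034
grip_force: 0.0
```

```bash
python3 -c 'from h import *; snap("side","s7")'; python3 chk.py s7
```

```text
1 0.0; 2 0.0; 3 0.0; 4 0.0; 5 0.0; 6 0.0; 7 0.5; dark outside 0
```

Pick 7 (short C).

>>> {"method": "step_arm", "body": {
  "commands": [
    {"translation": [0.982,-0.115,0],"spin": 0},
    {"translation": [0.982,-0.115,0],"spin": 0},
    {"translation": [0.982,-0.115,0],"spin": 0},
    {"translation": [0.982,-0.115,0],"spin": 0},
    {"translation": [0.982,-0.115,0],"spin": 0},
    {"translation": [0.982,-0.115,0],"spin": 0},
    {"translation": [0.982,-0.115,0],"spin": 0}
  ]
}}

```text
time: 64.72
eef_pos: [0.5634, 0.0034, 0.099]
ee_rot: [-179.9, 0.0, 78.9]
force: [0.8, -0.0, 0.2]
gripper_width: 0.0341
grip_force: 0.0
```

>>> {"method": "step_arm", "body": {
  "commands": [
    {"translation": [0.982,-0.115,0],"spin": 0},
    {"translation": [0.982,-0.115,0],"spin": 0},
    {"translation": [0.982,-0.115,0],"spin": 0},
    {"translation": [0.982,-0.115,0],"spin": 0},
    {"translation": [0.982,-0.115,0],"spin": 0},
    {"translation": [0.982,-0.115,0],"spin": 0},
    {"translation": [0.982,-0.115,0],"spin": 0},
    {"translation": [0,0,0],"spin": 0}
  ]
}}

```text
time: 65.72
eef_pos: [0.5791, 0.2125, 0.0987]
ee_rot: [-179.9, 0.0, 79.2]
force: [-0.3, 0.1, 1.0]
gripper_width: 0.0343
grip_force: 0.0
```

>>> {"method": "step_arm", "body": {
  "commands": [
    {"translation": [0,0,0],"spin": 0},
    {"translation": [0,0,0.9],"spin": 0},
    {"translation": [0,0,0.9],"spin": 0},
    {"translation": [0,0,0.7],"spin": 0},
    {"translation": [0,0,0.45],"spin": 0},
    {"translation": [0,0,0],"spin": 0}
  ]
}}

```text
time: 66.47
eef_pos: [0.5802, 0.2081, 0.0114]
ee_rot: [-179.9, 0.1, 78.8]
force: [0.4, 0.1, -0.1]
gripper_width: 0.0342
grip_force: 0.0
```

>>> {"method": "step_arm", "body": {
  "commands": [
    {"translation": [0,0,0],"spin": 0},
    {"translation": [0,0,0],"spin": 0},
    {"translation": [0,0,0],"spin": 0},
    {"translation": [0,0,0],"spin": 0}
  ],
  "grip": 0,
  "force": 25
}}

```text
time: 66.97
eef_pos: [0.5808, 0.2095, 0.0129]
ee_rot: [180.0, -0.0, 78.9]
force: [-1.2, -0.7, 4.3]
gripper_width: 0.024
grip_force: 25.0
```

>>> {"method": "step_arm", "body": {
  "commands": [
    {"translation": [0,0,-0.5],"spin": 0},
    {"translation": [0,0,-0.8],"spin": 0},
    {"translation": [0,0,-0.87],"spin": 0},
    {"translation": [0,0,-0.78],"spin": 0},
    {"translation": [0,0,0],"spin": -0.07}
  ]
}}

```text
time: 67.6
eef_pos: [0.5818, 0.21, 0.1029]
ee_rot: [179.8, -0.2, 79.6]
force: [0.4, -0.4, -1.1]
gripper_width: 0.0237
grip_force: 25.0
```

>>> {"method": "step_arm", "body": {
  "commands": [
    {"translation": [-0.983,-0.028,0],"spin": 0},
    {"translation": [-0.983,-0.028,0],"spin": 0},
    {"translation": [-0.983,-0.028,0],"spin": 0},
    {"translation": [-0.983,-0.028,0],"spin": 0},
    {"translation": [-0.983,-0.028,0],"spin": 0},
    {"translation": [-0.983,-0.028,0],"spin": 0},
    {"translation": [-0.983,-0.028,0],"spin": 0}
  ]
}}

```text
time: 68.47
eef_pos: [0.5362, 0.0066, 0.0996]
ee_rot: [-179.9, 0.0, 79.6]
force: [0.3, -0.5, 0.3]
gripper_width: 0.0238
grip_force: 25.0
```

>>> {"method": "step_arm", "body": {
  "commands": [
    {"translation": [-0.983,-0.028,0],"spin": 0},
    {"translation": [-0.983,-0.028,0],"spin": 0},
    {"translation": [-0.983,-0.028,0],"spin": 0},
    {"translation": [-0.983,-0.028,0],"spin": 0},
    {"translation": [-0.983,-0.028,0],"spin": 0},
    {"translation": [-0.983,-0.028,0],"spin": 0},
    {"translation": [-0.983,-0.028,0],"spin": 0},
    {"translation": [0,0,0],"spin": 0},
    {"translation": [0,0,0],"spin": 0}
  ]
}}

```text
time: 69.6
eef_pos: [0.4939, -0.1936, 0.0999]
ee_rot: [-179.9, -0.0, 79.6]
force: [-0.2, -0.2, -0.9]
gripper_width: 0.0237
grip_force: 25.0
```

>>> {"method": "step_arm", "body": {
  "commands": [
    {"translation": [0,0,0.8],"spin": 0},
    {"translation": [0,0,0.8],"spin": 0},
    {"translation": [0,0,0.6],"spin": 0},
    {"translation": [0,0,0.4],"spin": 0},
    {"translation": [0,0,0.2],"spin": 0},
    {"translation": [0,0,0.2],"spin": 0},
    {"translation": [0,0,0.02],"spin": 0}
  ]
}}

```text
time: 70.47
eef_pos: [0.4947, -0.1947, 0.0106]
ee_rot: [180.0, -0.0, 79.6]
force: [-2.5, 1.6, 7.1]
gripper_width: 0.0239
grip_force: 25.0
```

>>> {"method": "step_arm", "body": {
  "commands": [
    {"translation": [0,0,0],"spin": 0},
    {"translation": [0,0,0],"spin": 0},
    {"translation": [0,0,0],"spin": 0}
  ],
  "grip": 34
}}

```text
time: 70.85
eef_pos: [0.4943, -0.1945, 0.01]
ee_rot: [180.0, -0.0, 79.6]
force: [-0.4, -0.4, -0.2]
gripper_width: 0.0334
grip_force: 0.0
```

>>> {"method": "step_arm", "body": {
  "commands": [
    {"translation": [0,0,-0.7],"spin": 0},
    {"translation": [0,0,-0.8],"spin": 0},
    {"translation": [-0.69,0.54,-1],"spin": 0},
    {"translation": [-0.69,0.54,-1],"spin": 0},
    {"translation": [-0.69,0.54,-1],"spin": 0},
    {"translation": [-0.69,0.54,-1],"spin": 0},
    {"translation": [-0.69,0.54,-1],"spin": 0},
    {"translation": [0,0,-1],"spin": 0},
    {"translation": [0,0,0],"spin": 0},
    {"translation": [0,0,0],"spin": 0}
  ]
}}

```text
time: 72.1
eef_pos: [0.5546, -0.3103, 0.2338]
ee_rot: [-179.9, -0.1, 79.6]
force: [-0.1, -0.2, -0.8]
gripper_width: 0.0341
grip_force: 0.0
```

```bash
python3 - <<'E'
from h import *
bot.camera("wrist"); im,P=snap("wrist","w8"); s=bot.state(); print(s["time"],s["eef_pos"],s["ee_rot"])
snap("side","s8")
cv2.imwrite("pics/w8c.png",cv2.resize(im[:230,200:460],(678,600),interpolation=cv2.INTER_CUBIC))
E
python3 chk.py s8
```

```text
72.2 [ 0.55445258 -0.31009973  0.23335785] [-1.79847838e+02 -5.86211817e-02  7.96119025e+01]
1 0.0; 2 0.0; 3 0.0; 4 0.0; 5 0.0; 6 0.0; 7 0.0; dark outside 0
```

View pics/w8c.png

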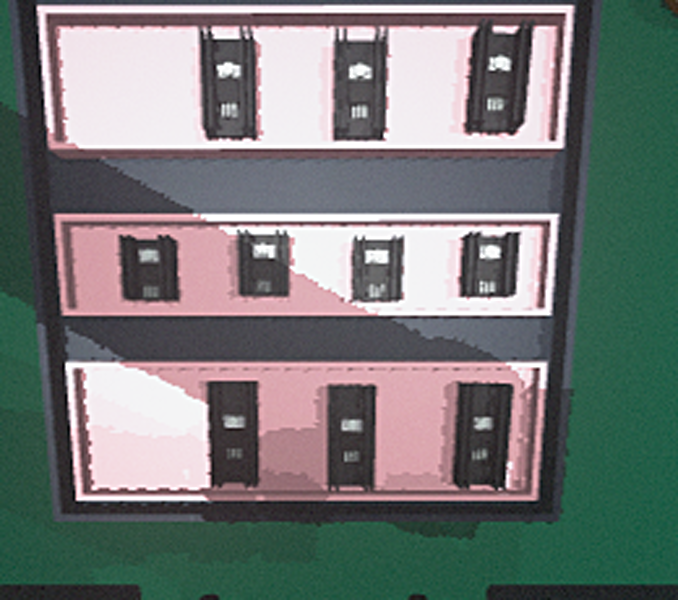

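All seven parts lie flat and square in their own rows, the samples are in place, and the drawer is empty. Next I'll push the drawer home from in front of the handle bar.

>>> {"method": "step_arm", "body": {
  "commands": [
    {"translation": [0,0,0],"spin": -0.64},
    {"translation": [0,0,0],"spin": -0.64},
    {"translation": [0.948,0.03,0],"spin": 0},
    {"translation": [0.948,0.03,0],"spin": 0},
    {"translation": [0.948,0.03,0],"spin": 0},
    {"translation": [0.948,0.03,0],"spin": 0},
    {"translation": [0.948,0.03,0],"spin": 0},
    {"translation": [0.948,0.03,0],"spin": 0},
    {"translation": [0.948,0.03,0],"spin": 0}
  ]
}}

```text
time: 73.38
eef_pos: [0.5526, -0.1106, 0.2341]
ee_rot: [-179.9, -0.0, 92.4]
force: [-0.2, 0.9, -0.2]
gripper_width: 0.0341
grip_force: 0.0
```

>>> {"method": "step_arm", "body": {
  "commands": [
    {"translation": [0.948,0.03,0],"spin": 0},
    {"translation": [0.948,0.03,0],"spin": 0},
    {"translation": [0.948,0.03,0],"spin": 0},
    {"translation": [0.948,0.03,0],"spin": 0},
    {"translation": [0.948,0.03,0],"spin": 0},
    {"translation": [0.948,0.03,0],"spin": 0},
    {"translation": [0,0,0.9],"spin": 0},
    {"translation": [0,0,0.9],"spin": 0},
    {"translation": [0,0,0.9],"spin": 0},
    {"translation": [0,0,0.9],"spin": 0}
  ]
}}

```text
time: 74.62
eef_pos: [0.5508, 0.059, 0.1254]
ee_rot: [-179.9, 0.0, 92.4]
force: [-0.7, 1.1, 0.1]
gripper_width: 0.0343
grip_force: 0.0
```

>>> {"method": "step_arm", "body": {
  "commands": [
    {"translation": [0,0,0.9],"spin": 0},
    {"translation": [0,0,0.9],"spin": 0},
    {"translation": [0,0,0.9],"spin": 0},
    {"translation": [0,0,0.4],"spin": 0},
    {"translation": [0,0,0],"spin": 0},
    {"translation": [0,0,0],"spin": 0}
  ]
}}

```text
time: 75.38
eef_pos: [0.5522, 0.059, 0.0347]
ee_rot: [179.9, -0.0, 92.4]
force: [0.6, 0.2, 0.7]
gripper_width: 0.0341
grip_force: 0.0
```

>>> {"method": "step_arm", "body": {
  "commands": [
    {"translation": [0.4,0,0],"spin": 0},
    {"translation": [0.4,0,0],"spin": 0},
    {"translation": [0.5,0,0],"spin": 0},
    {"translation": [0.5,0,0],"spin": 0},
    {"translation": [0.5,0,0],"spin": 0},
    {"translation": [0.5,0,0],"spin": 0},
    {"translation": [0.5,0,0],"spin": 0},
    {"translation": [0.5,0,0],"spin": 0},
    {"translation": [0.5,0,0],"spin": 0},
    {"translation": [0.5,0,0],"spin": 0}
  ]
}}

```text
time: 76.62
eef_pos: [0.5451, 0.2037, 0.0338]
ee_rot: [-180.0, 0.0, 92.4]
force: [0.1, -1.8, 0.9]
gripper_width: 0.0341
grip_force: 1.1
```

>>> {"method": "step_arm", "body": {
  "commands": [
    {"translation": [0.5,0,0],"spin": 0},
    {"translation": [0.5,0,0],"spin": 0},
    {"translation": [0.4,0,0],"spin": 0},
    {"translation": [0.3,0,0],"spin": 0},
    {"translation": [0.2,0,0],"spin": 0},
    {"translation": [0.2,0,0],"spin": 0},
    {"translation": [0,0,0],"spin": 0},
    {"translation": [0,0,0],"spin": 0}
  ]
}}

```text
time: 77.62
eef_pos: [0.5425, 0.2644, 0.0337]
ee_rot: [-179.9, 0.1, 92.3]
force: [-1.8, -3.8, 1.1]
gripper_width: 0.0341
grip_force: 2.4
```

>>> {"method": "step_arm", "body": {
  "commands": [
    {"translation": [0.1,0,0],"spin": 0},
    {"translation": [0,0,0],"spin": 0},
    {"translation": [0,0,0],"spin": 0}
  ]
}}

```text
time: 78.0
eef_pos: [0.5425, 0.2646, 0.0337]
ee_rot: [-179.9, 0.3, 92.3]
force: [-1.4, -9.9, 3.9]
gripper_width: 0.0341
grip_force: 4.8
```

>>> {"method": "step_arm", "body": {
  "commands": [
    {"translation": [0.1,0,0],"spin": 0},
    {"translation": [0,0,0],"spin": 0},
    {"translation": [0,0,0],"spin": 0}
  ]
}}

```text
time: 78.38
eef_pos: [0.5425, 0.2647, 0.0337]
ee_rot: [-179.8, 0.5, 92.2]
force: [-1.3, -14.8, 5.2]
gripper_width: 0.0341
grip_force: 7.2
```

>>> {"method": "step_arm", "body": {
  "commands": [
    {"translation": [0.1,0,0],"spin": 0},
    {"translation": [0,0,0],"spin": 0},
    {"translation": [0,0,0],"spin": 0}
  ]
}}

```text
time: 78.75
eef_pos: [0.5424, 0.2648, 0.0337]
ee_rot: [-179.8, 0.7, 92.1]
force: [-3.3, -19.2, 8.0]
gripper_width: 0.0338
grip_force: 9.6
```

The drawer is home against its stop. I'll back off, rise, close the fingers, and triangulate the button.

>>> {"method": "step_arm", "body": {
  "commands": [
    {"translation": [-0.5,0,0],"spin": 0},
    {"translation": [-0.5,0,0],"spin": 0},
    {"translation": [-0.2,0,-0.5],"spin": 0},
    {"translation": [0,0,-1],"spin": 0},
    {"translation": [0,0,-1],"spin": 0},
    {"translation": [0,0,-1],"spin": 0},
    {"translation": [0,0,-1],"spin": 0},
    {"translation": [0,0,-1],"spin": 0},
    {"translation": [0,0,0],"spin": 0}
  ],
  "grip": 0
}}

```text
time: 79.88
eef_pos: [0.5458, 0.2403, 0.2027]
ee_rot: [179.6, -0.2, 92.4]
force: [-0.3, 0.5, -0.9]
gripper_width: 0.0007
grip_force: 0.0
```

>>> {"method": "step_arm", "body": {
  "commands": [
    {"translation": [0.8,0,0],"spin": 0},
    {"translation": [0.8,0,0],"spin": 0},
    {"translation": [0.8,0,0],"spin": 0},
    {"translation": [0.8,0,0],"spin": 0},
    {"translation": [0,0,0],"spin": 0},
    {"translation": [0,0,0],"spin": 0}
  ]
}}

```text
time: 80.62
eef_pos: [0.5401, 0.3338, 0.1987]
ee_rot: [-180.0, 0.1, 92.3]
force: [0.7, -1.0, 0.2]
gripper_width: 0.0007
grip_force: 0.0
```

```bash
python3 - <<'E'
from h import *
from scipy.optimize import least_squares
obs=[]
def cen(im,roi):
    x0,y0,x1,y1=roi; h=cv2.cvtColor(im,cv2.COLOR_BGR2HSV)[y0:y1,x0:x1]
    m=((h[...,0]>60)&(h[...,0]<85)&(h[...,1]>150)&(h[...,2]>150)).astype(np.uint8)   # bright green cap
    n,l,st,c=cv2.connectedComponentsWithStats(m); i=1+np.argmax(st[1:,4]); return c[i]+[x0,y0],st[i]
bot.camera("wrist")
s=bot.state(); print(s["time"],s["eef_pos"],s["ee_rot"])
w,Pw=snap("wrist","w9")
for n,f,roi in(("s0","side0",(200,125,235,150)),("sc","scene0",(385,130,415,160)),("w2","w2",(480,95,540,150)),("w9","w9",(200,0,440,230))):
    im=cv2.imread(f"pics/{f}.png"); P=bot.camera_params("side" if n=="s0" else "scene") if n in("s0","sc") else load(f)[1]
    try: c,st=cen(im,roi); print(n,c.round(1),st); obs.append((P,c))
    except ValueError: print(n,"none")
r=least_squares(lambda X:np.concatenate([proj("",X,P)-c for P,c in obs]),[.52,.48,.08]); print(r.x,r.fun.round(1))
for P,c in obs: print(ray("",*c,.082,P).round(4))
im,P=load("w9"); cv2.imwrite("pics/w9c.png",im[:250])
E
```

```text
80.675 [0.5403857  0.33325463 0.19890762] [1.79997281e+02 5.75097752e-02 9.22871785e+01]
s0 [215.1 138. ] [11 11  9  5 35]
sc [398.8 142. ] [11 10  7  5 26]
w2 [518.9 124.1] [ 21  15  29  29 396]
w9 [294.4  47.3] [ 79  32  33  35 126]
[0.51462803 0.47027185 0.09061639] [-0.9 -0.8  1.  -1.  -0.9 -0.5  0.4 -0.3]
[0.5196 0.4774 0.082 ]
[0.5087 0.472  0.082 ]
[0.5146 0.4771 0.082 ]
[0.5135 0.4723 0.082 ]
```

View pics/w9c.png

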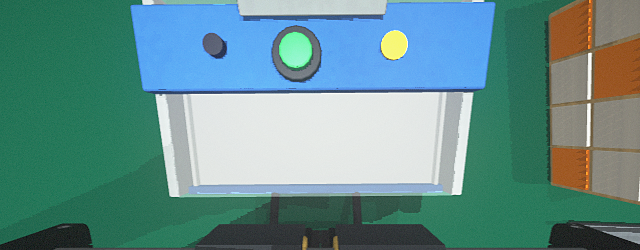

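The drawer is closed and empty, and the button is at about (0.514, 0.471). The camera mount should face away from the cabinet, so I'll check the wrist joint room before turning.

```bash
python3 - <<'E'
from h import *
s=bot.state(); print(s["joints"].round(1),s["eef_pos"])
im,P=load("w9")
for z in(.068,.1,.13): print(z,ray("",238,15,z,P).round(3),ray("",238,0,z,P).round(3))
E
```

```text
[-47.2  24.6  16.1  96.   -7.5  60.5 -26.5] [0.54045278 0.33315769 0.19904399]
0.068 [0.461 0.501 0.068] [0.461 0.512 0.068]
0.1 [0.469 0.489 0.1  ] [0.469 0.5   0.1  ]
0.13 [0.477 0.479 0.13 ] [0.477 0.488 0.13 ]
```

>>> {"method": "step_arm", "body": {
  "commands": [
    {"translation": [0,0,0],"spin": -0.98},
    {"translation": [0,0,0],"spin": -0.98},
    {"translation": [0,0,0],"spin": -0.98},
    {"translation": [0,0,0],"spin": -0.98},
    {"translation": [0,0,0],"spin": -0.98},
    {"translation": [0,0,0],"spin": -0.98},
    {"translation": [0,0,0],"spin": -0.98},
    {"translation": [0,0,0],"spin": -0.98},
    {"translation": [0,0,0],"spin": -0.98}
  ]
}}

```text
time: 81.85
eef_pos: [0.5404, 0.3332, 0.1992]
ee_rot: [-180.0, 0.0, -179.2]
force: [-0.1, 0.0, -0.4]
gripper_width: 0.0004
grip_force: 0.0
```

>>> {"method": "step_arm", "body": {
  "commands": [
    {"translation": [0,0,0],"spin": -0.98},
    {"translation": [0,0,0],"spin": -0.98},
    {"translation": [0,0,0],"spin": -0.98},
    {"translation": [0,0,0],"spin": -0.98},
    {"translation": [0,0,0],"spin": -0.98},
    {"translation": [0,0,0],"spin": -0.98},
    {"translation": [0,0,0],"spin": -0.98},
    {"translation": [0,0,0],"spin": -0.98},
    {"translation": [0,0,0],"spin": 0},
    {"translation": [0,0,0],"spin": 0}
  ]
}}

```text
time: 83.1
eef_pos: [0.5403, 0.3338, 0.199]
ee_rot: [-180.0, -0.0, -101.2]
force: [0.2, -0.3, 0.2]
gripper_width: 0.0008
grip_force: 0.0
```

>>> {"method": "step_arm", "body": {
  "commands": [
    {"translation": [-0.862,0.347,0],"spin": 0},
    {"translation": [-0.862,0.347,0],"spin": 0},
    {"translation": [-0.862,0.347,0],"spin": 0},
    {"translation": [-0.862,0.347,0],"spin": 0},
    {"translation": [-0.862,0.347,0],"spin": 0},
    {"translation": [0,0,0],"spin": 0},
    {"translation": [0,0,0],"spin": 0},
    {"translation": [0,0,0],"spin": 0}
  ]
}}

```text
time: 84.1
eef_pos: [0.5145, 0.4699, 0.199]
ee_rot: [-180.0, -0.0, -101.2]
force: [1.3, -0.1, 0.3]
gripper_width: 0.0003
grip_force: 0.0
```

Now descend to about 0.10, then in small steps.

>>> {"method": "step_arm", "body": {
  "commands": [
    {"translation": [0,0,0.8],"spin": 0},
    {"translation": [0,0,0.8],"spin": 0},
    {"translation": [0,0,0.8],"spin": 0},
    {"translation": [0,0,0.7],"spin": 0},
    {"translation": [0,0,0],"spin": 0},
    {"translation": [0,0,0],"spin": 0}
  ]
}}

```text
time: 84.85
eef_pos: [0.5141, 0.4719, 0.1069]
ee_rot: [-180.0, 0.1, -101.0]
force: [0.2, 0.5, -0.1]
gripper_width: 0.0
grip_force: 0.0
```

>>> {"method": "step_arm", "body": {
  "commands": [
    {"translation": [0,0,0.1],"spin": 0},
    {"translation": [0,0,0.1],"spin": 0},
    {"translation": [0,0,0.1],"spin": 0},
    {"translation": [0,0,0],"spin": 0}
  ]
}}

```text
time: 85.35
eef_pos: [0.5134, 0.4713, 0.0967]
ee_rot: [180.0, -0.0, -101.0]
force: [0.7, -0.3, 0.9]
gripper_width: 0.0006
grip_force: 0.0
```

>>> {"method": "step_arm", "body": {
  "commands": [
    {"translation": [0,0,0.1],"spin": 0},
    {"translation": [0,0,0.1],"spin": 0},
    {"translation": [0,0,0],"spin": 0},
    {"translation": [0,0,0],"spin": 0}
  ]
}}

```text
time: 85.85
eef_pos: [0.5136, 0.4715, 0.0909]
ee_rot: [180.0, -0.0, -101.0]
force: [-0.0, -0.1, 0.2]
gripper_width: 0.0004
grip_force: 0.0
```

>>> {"method": "step_arm", "body": {
  "commands": [
    {"translation": [0,0,0.1],"spin": 0},
    {"translation": [0,0,0.1],"spin": 0},
    {"translation": [0,0,0],"spin": 0},
    {"translation": [0,0,0],"spin": 0}
  ]
}}

```text
time: 86.35
eef_pos: [0.5137, 0.4717, 0.0854]
ee_rot: [-180.0, 0.0, -101.0]
force: [-0.5, -0.7, 4.8]
gripper_width: 0.0003
grip_force: 2.1
```

>>> {"method": "step_arm", "body": {
  "commands": [
    {"translation": [0,0,0.1],"spin": 0},
    {"translation": [0,0,0],"spin": 0},
    {"translation": [0,0,0],"spin": 0}
  ]
}}

```text
time: 86.72
eef_pos: [0.5138, 0.4718, 0.0843]
ee_rot: [-179.9, 0.0, -101.0]
force: [-2.8, -3.2, 13.9]
gripper_width: 0.0002
grip_force: 6.8
```

>>> {"method": "step_arm", "body": {
  "commands": [
    {"translation": [0,0,0.1],"spin": 0},
    {"translation": [0,0,0],"spin": 0},
    {"translation": [0,0,0],"spin": 0}
  ]
}}

```text
time: 87.1
eef_pos: [0.5138, 0.4718, 0.0841]
ee_rot: [-179.9, 0.0, -101.0]
force: [-6.5, -7.9, 25.9]
gripper_width: 0.0004
grip_force: 12.9
```

The button is fully down: it stopped at z=0.0841 under 26 N. I'll rise clear and make a last check.

>>> {"method": "step_arm", "body": {
  "commands": [
    {"translation": [0,0,-0.5],"spin": 0},
    {"translation": [0,0,-0.9],"spin": 0},
    {"translation": [0,0,-0.9],"spin": 0},
    {"translation": [0,0,-0.9],"spin": 0},
    {"translation": [0,0,-0.9],"spin": 0},
    {"translation": [0,0,0],"spin": 0},
    {"translation": [0,0,0],"spin": 0}
  ]
}}

```text
time: 87.98
eef_pos: [0.5131, 0.4708, 0.2004]
ee_rot: [179.9, -0.1, -101.0]
force: [0.8, 0.4, -0.8]
gripper_width: 0.0005
grip_force: 0.0
```

```bash
python3 - <<'E'
from h import *
snap("side","end"); im,_=load("end"); cv2.imwrite("pics/endc.png",cv2.resize(im[90:350,130:470],(784,600),interpolation=cv2.INTER_CUBIC)); print(bot.state()["eef_pos"])
E
```

```text
[0.51297209 0.47071747 0.20003861]
```

View pics/endc.png

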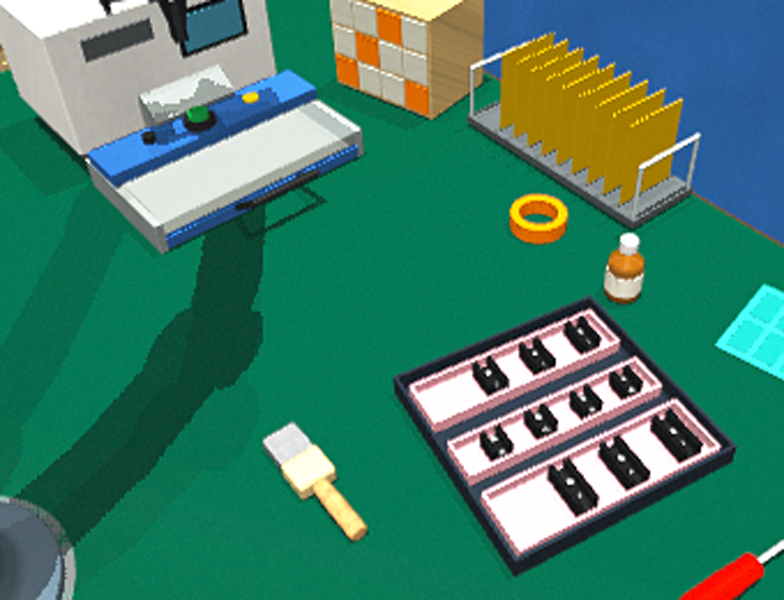

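The final picture shows the drawer home, all seven parts and the three samples square in their rows, and the other things untouched.

```bash
python3 -c 'from bench import bot; print(bot.job_done())'
```

```text
the job is handed in; nothing more can be done
None
```

Job handed in: all seven heatsinks lie flat and square in the rows of their own length beside the samples, the empty drawer is fully home, and the green start button was then pressed all the way down (about 88 s on the robot's clock).

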